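# Mount the funnel carriage and load the grinding jar

### The arm

A 6-joint arm with a two-finger parallel gripper is mounted at the origin on the work surface. World frame = base frame: x ahead of the robot, y to its left, z up, the work surface at z = 0. Lengths are in mm, angles in rad, forces in N, time in s.
With the tool pointing down it reaches from about 250 to 800 mm from the base axis. Payload 8.5 kg.
Tool frame: the origin (TCP) lies midway between the tips of the shut fingers; the grasp point (between the pads) lies 19 mm behind it; z points along the fingers, y is the direction in which the jaws open and shut (so a half turn about z gives the same grasp; the last joint's range is limited). The gripper opens to 85 mm and grips with 20 to 120 N. Pads are 22 mm wide; open, the fingers measure 114 mm over their backs; the gripper's body (76 mm by 85 mm) begins 54 mm behind the grasp point. The pads swing forward as they close: fully open they stand 13 mm farther back than shut.
Start: joints at [0, 0.238, -0.013, 1.319, 0, 1.571], TCP at [524.956, -0, 231.276] pointing down, gripper open.
Joint ranges: [-2.66, 2.66], [-1.03, 1.9], [-1.14, 1.46], [-1.82, 2.27], [-1.45, 1.34], [-3.14, 3.14]. Speed limits (rad/s): [2.22, 2.22, 2.79, 3.14, 3.14, 3.14].

### API

Orientations are given as a unit quaternion [w, x, y, z].
In Python, from rig import ctrl gives the robot as it stands.
- The arm moves only by the tool play_rows, never from a script. Its argument "moves" is a list of rows, each a list of 7 numbers: the shift along the world's x, y, z in mm, then the turn, a rotation vector about the world's x, y, z in degrees, then the closure, from -1 (fully open) to 1 (shut). In form: [[x, y, z, rx, ry, rz, jaw], ...]. A call has 1 to 8 rows; each row shifts and turns the commanded pose from where the row before left it; what a row does not reach is not made up. A row lasts 1/12 s, in which the tool goes at most 41.7 mm and 7.16 degrees, less where a joint would pass 70% of its speed; a pose out of reach is approached as far as the arm can. A call with a gripper value outside its range is refused whole. The fingers move at their own pace and stop on an object; "grip_force" is the grip in N (left out, the last holds). Time passes only in rows, so rows that do not move let the fingers close. It gives the time, the measured TCP pose, the force and the opening at its end, in the units of the state.
- ctrl.sense(): the state, without advancing time (a new reading comes with each control period).
- ctrl.capture(name): name is "scene" or "side" or "wrist"; returns the picture (420x560x3 uint8, blue, green, red); there is no depth.
- ctrl.calibration(name): a dict with "fx", "fy", "cx", "cy" (pixels), "rvec" (rotation vector, rad) and "tvec" (3), from world to camera coordinates, as OpenCV has them. Camera axes: x right, y down, z forward; pixel columns grow to the right and rows downward; lengths in mm; the calibration is good to about 2 mm. A picture is of the moment at which its call begins: read the wrist's pose just before it. calibration takes no time and is no camera call; for the wrist camera it gives the pose at the moment of the call.
- ctrl.finish_job(): hands the job in, once; it reports no verdict.
The state is a dict: "time": time; "joint_positions": joint angles; "joint_velocities": joint speeds; "effort": joint torques, N m; "tool_pos": TCP position; "tool_rot": TCP orientation; "contact_force": force on the tool from outside, world axes, zero at the start; "moment": the same for the moment, N m; "grip_width": finger opening in mm.
Only numpy, scipy, OpenCV 4.12 (cv2) and the standard library are available. Lean on these libraries where they do the work, as an engineer would, in place of code of your own. Each camera call takes 0.05 s, during which the arm holds its last target. There are 200 camera calls.

### The job

Stand the white jar in the socket of the filling stand, slide the funnel carriage onto the dovetail rail from its open end until it is fully home against the stop, then turn its clamp knob clockwise until tight. Only then pour the grinding balls from every scoop that holds any through the funnel into the jar, none left behind, and set the scoops back down upright on the bench; leave the bottle, the beaker and the grey box where they stand.

Things in the scene. Friction and masses are not known exactly. Their poses are not given: they have to be found in the camera images.
- stand: Grey filling stand, fixed. Origin on the bench under the middle of its rail, y axis along the rail. Base plate 12 thick, x -40..125, y -95..95. On a web 16 thick lies a steel dovetail rail 160 long (y -80..80), 20 wide at height 94, 33 wide at its top at 108; open at the +y end (last 14 tapered), shut at -y by a stop plate (face at y -75, top at 116). Carriage home: carriage_grip at x 0, y -40, z 144.
- socket (a point): Centre of the jar's socket, on top of the base plate (12 mm above the bench), at x 82, y -40 of the stand: a raised ring 8 high, inside diameter 54. With the carriage home the funnel's spout is straight above it, 6 mm over the seated jar, so the jar must go in first.
- rail_end (a point): Middle of the rail's top edge at its open (+y) end, 108 mm above the bench; axes of the stand.
- carriage_grip (a point): Loose aluminium funnel carriage, 0.28 to 0.46 kg. Point in its black grip block (26 x 26, from 24 below to 16 above), 56 above the underside it stands on. Plate 68 (x) x 70 (y) x 12; below it a dovetail channel along y, open at both ends, roof 20 above the underside, 3 mm play each side on the rail; can ride 0 to 5 mm high, roof resting on the rail when let go. Axes parallel to the stand's when on.
- funnel_mouth (a point): Centre of the mouth of the funnel on the carriage: 82 mm to the carriage's +x side, 62 above its underside (6 above carriage_grip). Mouth inside diameter 90, spout inside diameter 30.
- knob_grip (a point): Point in the black bar of the clamp knob, on its upright axis, 56 mm to the carriage's -x side and 4 mm above carriage_grip. The bar is 34 long (this point's x axis) and 10 thick (y), from 24 below (there a disc of radius 13 lies under it) to 6 mm above this point; it turns with the knob.
- clamp (a joint): Turn of the clamp knob, rad: 0 loose, grows clockwise seen from above, meets its end at 1.5 = tight (about 0.1 N m of friction; stays where it is left). At 0 the bar lies along the carriage's x axis. Starts at 0 to 0.35.
- jar_center (a point): White open straight jar, outside diameter 48, inside 42, 70 high; this point is its centre, 35 above its underside.
- reagent: Bystander: closed glass bottle, diameter 60, 120 high; origin under its base.
- beaker: Bystander: glass beaker, diameter 70, 80 high; origin under its base.
- tip_box: Bystander: grey box 80 x 120 x 50; origin under its base.
- scoop1_grip (a point): Steel scoop, 0.15 kg: point on the axis of its upright black handle, 14 (y) x 24 (x) mm, 75 high; 60 above its underside. The open-fronted trough lies to -x, 34 wide inside, walls 32 high. Its floor rises 13 degrees from the back wall to the front lip, 70 in front (-x) of this point and 42 below it: balls stay at the back till the lip is tipped down; 45 degrees empties it. May be empty.
- scoop1: The same scoop: origin on its underside, 25 mm to the -x side of the handle's axis; same axes.
- scoop2_grip (a point): Steel scoop, 0.15 kg: point on the axis of its upright black handle, 14 (y) x 24 (x) mm, 75 high; 60 above its underside. The open-fronted trough lies to -x, 34 wide inside, walls 32 high. Its floor rises 13 degrees from the back wall to the front lip, 70 in front (-x) of this point and 42 below it: balls stay at the back till the lip is tipped down; 45 degrees empties it. May be empty.
- scoop2: The same scoop: origin on its underside, 25 mm to the -x side of the handle's axis; same axes.
- scoop3_grip (a point): Steel scoop, 0.15 kg: point on the axis of its upright black handle, 14 (y) x 24 (x) mm, 75 high; 60 above its underside. The open-fronted trough lies to -x, 34 wide inside, walls 32 high. Its floor rises 13 degrees from the back wall to the front lip, 70 in front (-x) of this point and 42 below it: balls stay at the back till the lip is tipped down; 45 degrees empties it. May be empty.
- scoop3: The same scoop: origin on its underside, 25 mm to the -x side of the handle's axis; same axes.
- ball1_center (a point): Steel grinding ball, diameter 14, 11 g; its centre. Starts in one of the scoops (up to two in each); may be absent.
- ball2_center (a point): Steel grinding ball, diameter 14, 11 g; its centre. Starts in one of the scoops (up to two in each); may be absent.
- ball3_center (a point): Steel grinding ball, diameter 14, 11 g; its centre. Starts in one of the scoops (up to two in each); may be absent.
- ball4_center (a point): Steel grinding ball, diameter 14, 11 g; its centre. Starts in one of the scoops (up to two in each); may be absent.
- ball5_center (a point): Steel grinding ball, diameter 14, 11 g; its centre. Starts in one of the scoops (up to two in each); may be absent.
- ball6_center (a point): Steel grinding ball, diameter 14, 11 g; its centre. Starts in one of the scoops (up to two in each); may be absent.
Not all that is in view belongs to the job. Leave any blue look-alike of the scoop2 alone. What is shaped like the scoop3 but blue is not meant.

How it is judged:
By the outcome, as a careful person would: the job done as asked, in the order asked, and still so for the second after the job is handed in, with the robot touching nothing.
Of ball1, ball2, ball3, ball4, ball5, ball6 only 3 to 6 are there at a start; the rules pass over those that are not, and their reading is None.
At some moment in a run one of scoop1, scoop2, scoop3 may be knocked a few centimetres aside while the robot is not near it.
It also fails if it takes over 210 s, if anything falls off the work surface, if the arm or the gripper's body presses on something with over 40 N, if the wrist force passes 120 N, or if a joint passes its speed limit or range.

## Working session

There is one attempt and no reset: what is moved stays moved. The work goes in short steps, Python scripts to look and compute and a tool call to move; the robot and the scene stay as the last step left them, time stands still between calls to the robot, and variables do not carry over. Pictures are saved under pics/ and viewed, about 12 in all and at most 16, crops included, and the job is handed in when it is done.

Besides the shell and the picture viewer there is one more tool, called after "Call:" by a JSON object that holds its "api" and its "payload". play_rows: Moves the arm, as the interface text tells. Its arguments: {"type":"object","properties":{"moves":{"type":"array","items":{"type":"array","items":{"type":"number"}}},"grip_force":{"type":"number"}},"required":["moves"]}

```bash
mkdir -p pics; ls; cat > h.py <<'E'
import numpy as np, cv2
from rig import ctrl
from scipy.spatial.transform import Rotation as R
def cal(n):
    c=ctrl.calibration(n); K=np.array([[c['fx'],0,c['cx']],[0,c['fy'],c['cy']],[0,0,1.]])
    return K,np.array(c['rvec'],float).ravel(),np.array(c['tvec'],float).ravel()
def proj(C,P):
    return cv2.projectPoints(np.array(P,float).reshape(-1,3),C[1],C[2],C[0],None)[0].reshape(-1,2)
def ray(C,px):
    M=cv2.Rodrigues(C[1])[0]; d=M.T@np.linalg.inv(C[0])@np.array([px[0],px[1],1.]); return -M.T@C[2],d/np.linalg.norm(d)
def atz(C,px,z):
    o,d=ray(C,px); return o+d*(z-o[2])/d[2]
def tri(L):
    A=np.zeros((3,3));b=np.zeros(3)
    for C,px in L:
        o,d=ray(C,px);P=np.eye(3)-np.outer(d,d);A+=P;b+=P@o
    X=np.linalg.solve(A,b); return X,[np.linalg.norm((np.eye(3)-np.outer(ray(C,p)[1],ray(C,p)[1]))@(X-ray(C,p)[0])) for C,p in L]
def snap(n,f,crop=None,s=1):
    C=cal(n); im=ctrl.capture(n).copy()
    np.savez('pics/'+f+'.npz',im=im,K=C[0],r=C[1],t=C[2])
    if crop: x,y,x2,y2=crop; im=im[y:y2,x:x2]
    if s!=1: im=cv2.resize(im,None,fx=s,fy=s,interpolation=cv2.INTER_CUBIC)
    cv2.imwrite('pics/'+f+'.png',im); return C
def load(f):
    z=np.load('pics/'+f+'.npz'); return (z['K'],z['r'],z['t']),z['im']
E
python3 - <<'E'
from h import *
for n in('scene','side','wrist'):
    C=snap(n,n+'0',s=1.4); print(n,C[0].round(0).tolist(),ray(C,(280,210)))
print(ctrl.sense())
E
```

```text
pics
scene [[471.0, 0.0, 286.0], [0.0, 471.0, 212.0], [0.0, 0.0, 1.0]] (array([1089.06315241, -559.67484923, 1069.04116635]), array([-0.4623219 ,  0.44706129, -0.7657641 ]))
side [[438.0, 0.0, 278.0], [0.0, 438.0, 214.0], [0.0, 0.0, 1.0]] (array([  59.35531918, -532.65860853,  663.23450357]), array([ 0.5449329 ,  0.59320403, -0.59258512]))
wrist [[333.0, 0.0, 276.0], [0.0, 333.0, 211.0], [0.0, 0.0, 1.0]] (array([526.27458582,  69.81542899, 372.93498394]), array([ 0.00908856, -0.2779489 , -0.96055287]))
{'time': 0.15, 'joint_positions': array([ 1.38924427e-05,  2.38688134e-01, -1.40566338e-02,  1.31918524e+00,
        3.02060453e-06,  1.57082428e+00]), 'joint_velocities': array([-0.00073086, -0.00225161,  0.00173214,  0.00050725,  0.00164405,
        0.00084415]), 'effort': array([-5.83120764e-04, -5.39078343e+01,  3.46597445e+01,  1.44879267e-02,
       -3.84108148e-05, -6.07092011e-05]), 'tool_pos': array([5.24690252e+02, 8.21595076e-03, 2.30803153e+02]), 'tool_rot': array([-4.01877226e-04,  7.07111641e-01,  7.07101694e-01, -3.99758111e-04]), 'contact_force': array([-0.09429688,  0.64280095, -1.07518837]), 'moment': array([-0.02842882, -0.00584104,  0.00184507]), 'grip_width': 85.54739606096643}
```

View pics/scene0.png

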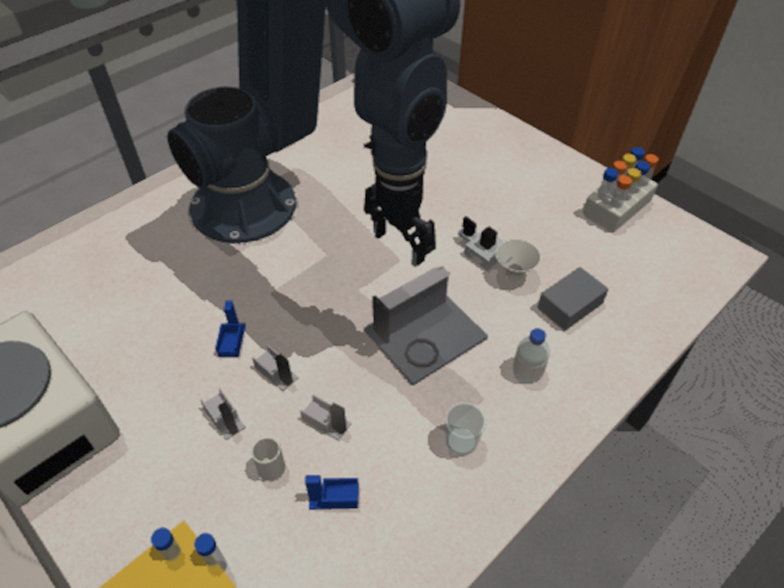

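View pics/side0.png

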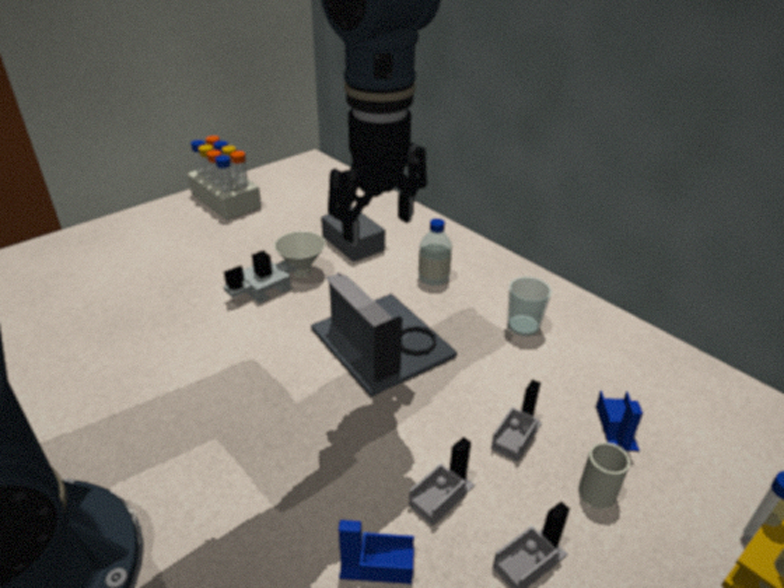

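Scene view (784 px scale): candidates for scoops are grey A(272,365), B(220,410), C(322,412), against blue decoys at (230,335) and (335,490). The jar is at (268,458), distinct from the glass beaker (465,428). The carriage, knob and funnel are at (470..517,245), the stand ring at (422,352). The side view agrees, with scoops at (440,490), (515,435), (528,555).

```bash
python3 - <<'E'
from h import *
S,_=load('scene0');D,_=load('side0')
def t(n,a,b):
    X,e=tri([(S,np.array(a)/1.4),(D,np.array(b)/1.4)]); print(n,X.round(0),np.round(e,1))
sc={'A':(282,353),'B':(224,402),'C':(338,404)}; sd={'a':(461,441),'b':(533,384),'c':(557,507)}
for k in sc:
    for j in sd: t(k+j,sc[k],sd[j])
t('ring',(422,352),(417,341)); t('cornL',(365,333),(374,391)); t('cornF',(413,379),(457,352)); t('cornR',(487,334),(392,297))
t('jartop',(267,449),(607,460)); t('funnel',(518,257),(300,248)); t('blockgrip',(489,233),(262,258)); t('knobtop',(469,224),(234,272))
E
```

```text
Aa [ 457. -227.   83.] [2.1 2.1]
Ab [ 518. -265.  174.] [8.6 8.6]
Ac [ 475. -297.   96.] [64.8 64.8]
Ba [ 449. -301.   94.] [60.9 60.9]
Bb [ 508. -329.  177.] [49. 49.]
Bc [ 468. -360.   83.] [1.1 1.1]
Ca [ 542. -171.  -44.] [6.9 6.9]
Cb [ 605. -222.   79.] [1.8 1.8]
Cc [ 561. -257.  -25.] [69.1 69.1]
ring [600.  -6.  16.] [0.5 0.5]
cornL [481. -44.   5.] [4.6 4.6]
cornF [631. -63.  14.] [2.2 2.2]
cornR [657. 121.   8.] [3. 3.]
jartop [ 581. -356.   65.] [0.3 0.3]
funnel [587. 297.  53.] [0.1 0.1]
blockgrip [505. 296.  66.] [0.2 0.2]
knobtop [450. 295.  58.] [2.6 2.6]
```

```bash
python3 - <<'E'
from h import *
S,i=load('scene0');D,j=load('side0')
a=cv2.resize(i[225:345,130:290],None,fx=3.5,fy=3.5,interpolation=cv2.INTER_CUBIC)  # jar/scoops
b=cv2.resize(j[260:420,235:475],None,fx=2.333,fy=2.333,interpolation=cv2.INTER_CUBIC)
o=np.zeros((600,800,3),np.uint8)
c=cv2.resize(i[225:345,130:290],(400,300),interpolation=cv2.INTER_CUBIC);o[:300,:400]=c
c=cv2.resize(j[260:420,240:453],(400,300),interpolation=cv2.INTER_CUBIC);o[:300,400:]=c
c=cv2.resize(i[140:280,250:437],(400,300),interpolation=cv2.INTER_CUBIC);o[300:,:400]=c
c=cv2.resize(j[150:290,150:337],(400,300),interpolation=cv2.INTER_CUBIC);o[300:,400:]=c
cv2.imwrite('pics/comb.png',o)
E
```

```text
(no output)
```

View pics/comb.png

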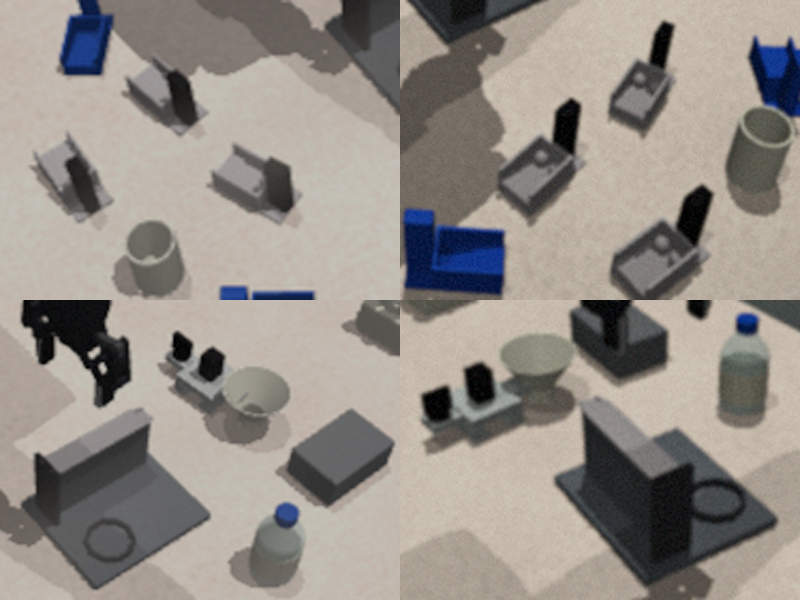

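All three grey scoops appear to hold balls, and measured heights fit the text: ring 16, jar top 65, block 66. Moving above the jar for a close look.

Call:
{"api": "play_rows", "payload": {"moves": [[7,-40,0,0,0,0,-1],[7,-40,0,0,0,0,-1],[7,-40,0,0,0,0,-1],[7,-40,0,0,0,0,-1],[7,-40,0,0,0,0,-1],[7,-40,0,0,0,0,-1],[7,-40,0,0,0,0,-1],[7,-40,0,0,0,0,-1]]}}

```text
time: 0.82
tool_pos: [580.8, -322.0, 231.0]
tool_rot: [-0.0, 0.707, 0.707, -0.0]
contact_force: [1.1, -0.1, 0.3]
grip_width: 85.3
```

Call:
{"api": "play_rows", "payload": {"moves": [[0,-36,0,0,0,0,-1],[0,0,0,0,0,0,-1],[0,0,0,0,0,0,-1]]}}

```text
time: 1.07
tool_pos: [580.4, -358.1, 229.8]
tool_rot: [-0.001, 0.708, 0.706, -0.0]
contact_force: [0.3, 0.7, -0.5]
grip_width: 85.5
```

```bash
python3 - <<'E'
from h import *
s=ctrl.sense(); print(s['tool_pos'],s['time'])
C=snap('wrist','w1',s=1.4)
print(ray(C,(280,210)), proj(C,[[581,-356,70],[605,-222,75],[581,-356,0]])*1.4)
S,_=load('scene0');D,_=load('side0')
for a,b in [((335,492),(622,425)),((230,338),(385,555))]: print(tri([(S,np.array(a)/1.4),(D,np.array(b)/1.4)]))
E
```

```text
[ 580.35633185 -358.0704603   229.82305106] 1.0667
(array([ 582.23907325, -288.3845792 ,  372.07450665]), array([ 0.00792452, -0.2770984 , -0.96080887])) [[386.34986718 265.72680688]
 [427.35634965  38.37804552]
 [386.62818963 246.73112069]]
(array([ 696.76018916, -316.12286217,   12.07911197]), [np.float64(4.634170011575932), np.float64(4.634170011576018)])
(array([ 314.93789518, -252.75318455,   18.54104853]), [np.float64(1.2305461533124715), np.float64(1.2305461533126674)])
```

View pics/w1.png

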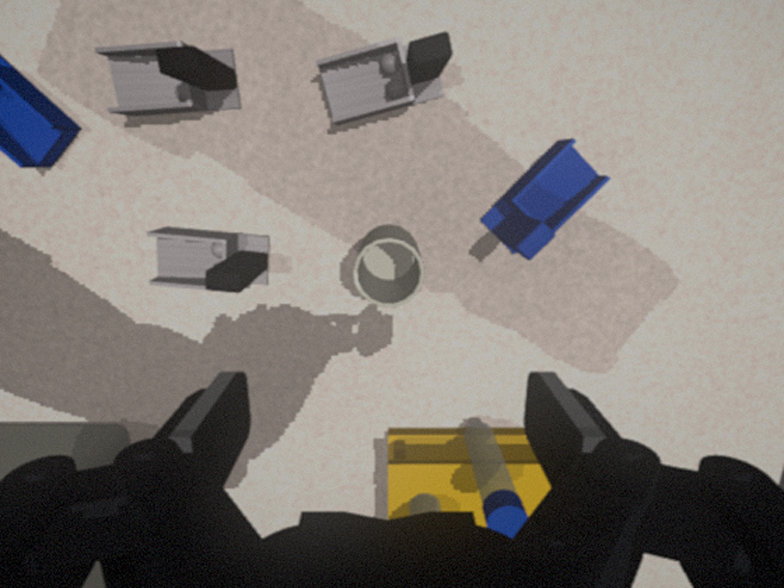

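Wrist view: jar rim at (389,271), base shade around (388,247). Scoops are A (180,80), B (210,260) and C (385,75), with blue decoys at (40,110) and (545,200). Balls are visible in all three grey scoops.

```bash
python3 - <<'E'
from h import *
C,im=load('w1')
p=lambda a:np.array(a)/1.4
print('jar',atz(C,p((389,271)),70))
S,_=load('scene0');print('jar tri',tri([(S,p((267,449))),(C,p((389,271)))]))
# scoop handle top centers and edges
for n,a,b in [('A',(113,110),(240,108)),('B',(152,282),(268,289)),('C',(332,127),(440,97))]:
    u=atz(C,p(a),2);v=atz(C,p(b),2);print(n,u.round(),v.round(),np.degrees(np.arctan2(*(v-u)[1::-1])))
E
```

```text
jar [ 582.74680331 -359.58969368   70.        ]
jar tri (array([ 583.4987228 , -358.17371333,   72.08960347]), [np.float64(1.1743147121897861), np.float64(1.174314712189973)])
A [ 378. -252.    2.] [ 473. -251.    2.] 0.6048199285072233
B [ 388. -384.    2.] [ 483. -391.    2.] -3.773929042330885
C [ 540. -265.    2.] [ 621. -244.    2.] 14.322842411171113
```

Call:
{"api": "play_rows", "payload": {"moves": [[2.5,-1,-30,0,0,0,-0.6],[0,0,-40,0,0,0,-0.6],[0,0,-40,0,0,0,-0.6],[0,0,-35,0,0,0,-0.6],[0,0,-30,0,0,0,-0.6],[0,0,-18,0,0,0,-0.6],[0,0,-10,0,0,0,-0.6],[0,0,0,0,0,0,-0.6]], "grip_force": 30}}

```text
time: 1.78
tool_pos: [582.5, -355.0, 26.3]
tool_rot: [-0.002, 0.707, 0.708, -0.0]
contact_force: [-0.4, -0.8, -0.1]
grip_width: 68.4
```

Call:
{"api": "play_rows", "payload": {"moves": [[0,0,0,0,0,0,0.5],[0,0,0,0,0,0,0.5],[0,0,0,0,0,0,0.5],[0,0,0,0,0,0,0.5],[0,0,0,0,0,0,0.5]]}}

```text
time: 2.2
tool_pos: [584.6, -357.4, 30.3]
tool_rot: [0.001, 0.707, 0.707, 0.001]
contact_force: [0.5, 2.4, 7.1]
grip_width: 47.2
```

Call:
{"api": "play_rows", "payload": {"moves": [[0,0,20,0,0,0,0.5],[0,0,40,0,0,0,0.5],[0,0,40,0,0,0,0.5],[0,0,40,0,0,0,0.5],[0,0,30,0,0,0,0.5],[4,40,0,0,0,0,0.5],[4,40,0,0,0,0,0.5],[4,40,0,0,0,0,0.5]]}}

```text
time: 2.87
tool_pos: [595.6, -236.6, 199.5]
tool_rot: [0.001, 0.708, 0.706, 0.0]
contact_force: [0.6, 0.8, -1.8]
grip_width: 47.0
```

Call:
{"api": "play_rows", "payload": {"moves": [[4,40,0,0,0,0,0.5],[0,40,0,0,0,0,0.5],[0,40,0,0,0,0,0.5],[0,40,0,0,0,0,0.5],[0,0,0,0,0,0,0.5],[0,0,0,0,0,0,0.5]]}}

```text
time: 3.37
tool_pos: [599.5, -74.8, 199.0]
tool_rot: [0.0, 0.706, 0.708, 0.0]
contact_force: [-0.0, 0.1, -1.1]
grip_width: 47.1
```

```bash
python3 - <<'E'
from h import *
s=ctrl.sense(); print(s['tool_pos'],s['tool_rot'],s['contact_force'],s['grip_width'])
C=snap('wrist','w2',s=1.4)
print(proj(C,[[600,-6,20],[535,124,108]])*1.4)
E
```

```text
[599.5311455  -74.79435718 199.03770871] [3.50218445e-04 7.05814729e-01 7.08396351e-01 2.33231335e-04] [-0.03055234  0.07054635 -1.05658214] 47.149312845993116
[[ 385.78322491  160.55193516]
 [ 224.69619688 -175.20850063]]
```

View pics/w2.png

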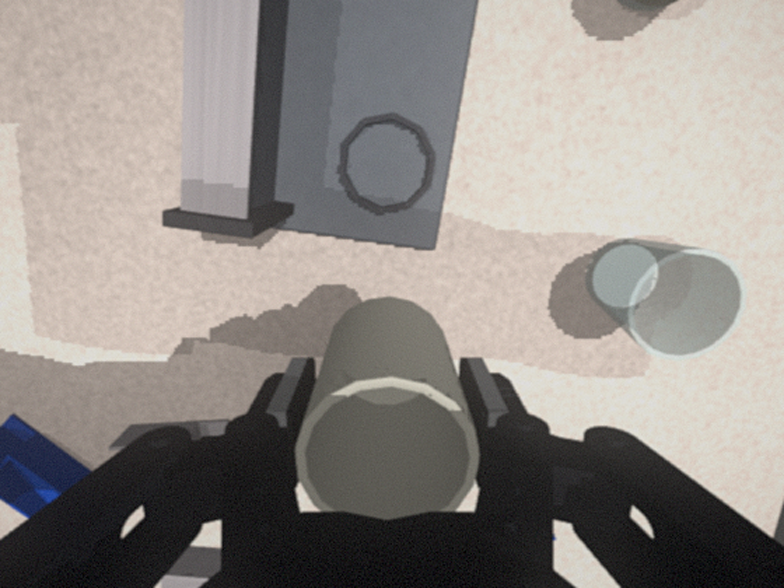

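Ring is at (386,163), the base's corner at (435,249), the stop plate at (228,218); the jar is firmly held at (388,452).

```bash
python3 - <<'E'
from h import *
C,im=load('w2'); p=lambda a:np.array(a)/1.4
r=atz(C,p((386,163.5)),20);k=atz(C,p((435,249)),12);k2=atz(C,p((477,0)),12);e=atz(C,p((300,233)),12)
print('ring',r,'corner',k)
print('yaw y',np.degrees(np.arctan2(-(k2-k)[0],(k2-k)[1])),'yaw x',np.degrees(np.arctan2(*(k-e)[1::-1])))
print('jar top c',[atz(C,p((388,452)),z).round(1) for z in(236,242,248)])
# stop plate face/rail ends at top 116 / left rail edge
for q in[(163,212),(251,235),(294,206),(206,203)]: print(q,atz(C,p(q),116).round(1))
a=atz(C,p((181,206)),108);b=atz(C,p((184,0)),108);c=atz(C,p((249,218)),108);d=atz(C,p((260,0)),108)
print(a,b,c,d,np.degrees(np.arctan2(-(b-a)[0],(b-a)[1])),np.degrees(np.arctan2(-(d-c)[0],(d-c)[1])))
E
```

```text
ring [600.14823826  -7.87773945  20.        ] corner [635.30974286 -66.67508419  12.        ]
yaw y -7.664586412645319 yaw x -6.651321158132656
jar top c [array([601.2, -78.3, 236. ]), array([601.1, -74.1, 242. ]), array([601.1, -69.9, 248. ])]
(163, 212) [493.7 -29.6 116. ]
(251, 235) [534.9 -40.6 116. ]
(294, 206) [556.5 -26.6 116. ]
(206, 203) [514.7 -25.3 116. ]
[499.15691461 -27.55886032 108.        ] [511.25037505  61.89060544 108.        ] [532.24850187 -33.34772931 108.        ] [544.68030402  61.98591259 108.        ] -7.699634004927118 -7.429622878153659
```

Call:
{"api": "play_rows", "payload": {"moves": [[0,33,0,0,0,0,0.5],[0,33.5,0,0,0,0,0.5],[0,0,-30,0,0,0,0.5],[0,0,-40,0,0,0,0.5],[0,0,-40,0,0,0,0.5],[0,0,-25,0,0,0,0.5],[0,0,0,0,0,0,0.5],[0,0,0,0,0,0,0.5]]}}

```text
time: 4.08
tool_pos: [598.9, -11.8, 62.8]
tool_rot: [-0.001, 0.708, 0.706, -0.001]
contact_force: [-0.4, 0.6, -0.5]
grip_width: 46.6
```

Call:
{"api": "play_rows", "payload": {"moves": [[0,0,-6,0,0,0,0.5],[0,0,-6,0,0,0,0.5],[0,0,-6,0,0,0,0.5],[0,0,-4,0,0,0,0.5],[0,0,0,0,0,0,0.5],[0,0,0,0,0,0,0.5]]}}

```text
time: 4.58
tool_pos: [601.5, -9.2, 44.7]
tool_rot: [0.001, 0.707, 0.708, 0.003]
contact_force: [-3.6, 6.5, 17.8]
grip_width: 47.0
```

```bash
python3 - <<'E'
from h import *
s=ctrl.sense(); print(s['tool_pos'],s['contact_force'],s['grip_width'])
snap('scene','s1',(240,190,380,295),5)
E
```

```text
[601.4945885   -9.19238945  44.65084696] [-3.58504625  6.47298048 17.75795956] 46.951461274290814
```

View pics/s1.png

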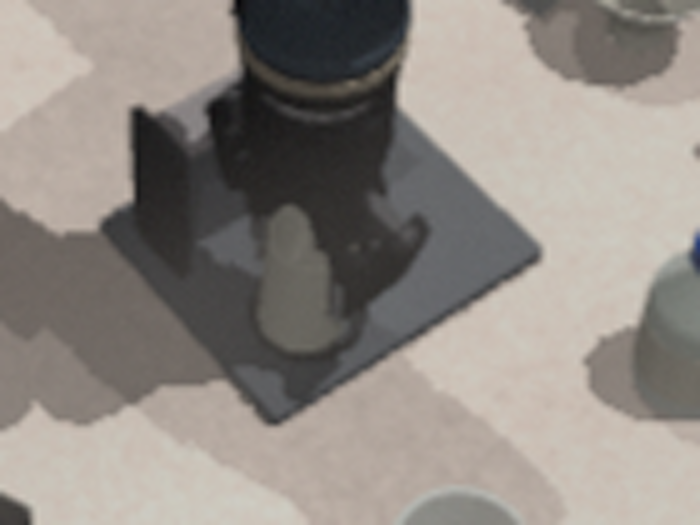

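Contact at about 3–6 mm too high with +y / -x push: the jar sits on the ring's -y edge. Shifting it that way.

Call:
{"api": "play_rows", "payload": {"moves": [[0,0,2,0,0,0,0.5],[-0.5,1.5,0,0,0,0,0.5],[-0.5,1,0,0,0,0,0.5],[0,0,-2,0,0,0,0.5],[0,0,0,0,0,0,0.5],[0,0,0,0,0,0,0.5]]}}

```text
time: 5.13
tool_pos: [600.2, -7.6, 43.6]
tool_rot: [0.001, 0.707, 0.707, 0.002]
contact_force: [-2.4, 2.7, 17.7]
grip_width: 46.7
```

```bash
python3 - <<'E'
from h import *
for i in range(4):
    s=ctrl.sense(); print(s['tool_pos'].round(1),s['contact_force'].round(1),s['grip_width'], s['time'])
    ctrl.capture('side')
snap('scene','s2')
E
```

```text
[600.2  -7.6  43.6] [-2.4  2.7 17.7] 46.70174874301002 5.1333
[600.2  -7.6  43.6] [-2.   3.4 17.9] 46.7907962877436 5.1833
[600.3  -7.6  43.6] [-1.6  2.1 18.2] 46.731001313739895 5.2333
[600.2  -7.6  43.6] [-2.9  2.9 18. ] 46.950438887075144 5.2833
```

Offset at pick was 30.3 under load, so seated height would be 42.3; ring top would read 50. So 43.6 is in the ring. Release and look.

Call:
{"api": "play_rows", "payload": {"moves": [[0,0,0,0,0,0,-0.5],[0,0,0,0,0,0,-0.5],[0,0,0,0,0,0,-0.5],[0,0,0,0,0,0,-0.5],[0,0,30,0,0,0,-0.5],[0,0,40,0,0,0,-0.5],[0,0,40,0,0,0,-0.5],[0,0,40,0,0,0,-0.5]]}}

```text
time: 6.05
tool_pos: [597.3, -8.1, 192.2]
tool_rot: [-0.001, 0.707, 0.707, -0.001]
contact_force: [0.9, 0.5, -0.2]
grip_width: 64.3
```

Call:
{"api": "play_rows", "payload": {"moves": [[0,-23,5,0,0,0,-0.5],[0,-23,5,0,0,0,-0.5],[0,-23,0,0,0,0,-0.5],[0,0,0,0,0,0,-0.5],[0,0,0,0,0,0,-0.5]]}}

```text
time: 6.47
tool_pos: [597.8, -77.9, 200.7]
tool_rot: [-0.001, 0.708, 0.706, -0.0]
contact_force: [0.1, -0.8, 0.2]
grip_width: 64.4
```

```bash
python3 - <<'E'
from h import *
C=snap('wrist','w3'); S=snap('scene','s3')
_,a=load('w3');_,b=load('s3')
s=ctrl.sense();print(s['tool_pos'],s['joint_positions'])
o=np.hstack([cv2.resize(a[:300],(760*400//760,400*300//560)) if 0 else cv2.resize(a[60:260,180:380],(390,390)),cv2.resize(b[190:295,240:345],(390,390),interpolation=cv2.INTER_CUBIC)])
cv2.imwrite('pics/c3.png',o)
for z in(12,82): print(z,(proj(C,[[600.1,-7.3,z]])-[180,60])*1.95,(proj(S,[[600.1,-7.3,z]])-[240,190])*3.714+[390,0])
E
```

```text
[597.93452855 -76.59014958 200.63749869] [-1.27544122e-01  3.84366051e-01  1.19732132e-01  1.30786806e+00
  2.88156133e-04  1.44350317e+00]
12 [[190.26345305 102.87743701]] [[616.1981485  233.27014763]]
82 [[190.51132627 102.40668242]] [[619.70452337 176.20978012]]
```

View pics/c3.png

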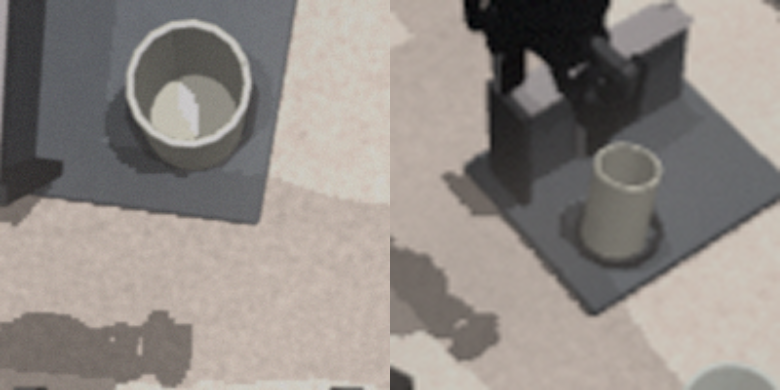

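Jar leans about 7° toward +y (rim at (189,83) against the expected (190,102)), so its -y base edge is still on the ring. I'll nudge it low from the -y side with shut fingers until it drops.

Call:
{"api": "play_rows", "payload": {"moves": [[1,0,-20,0,0,0,1],[1,0,-40,0,0,0,1],[0,0,-40,0,0,0,1],[0,0,-40,0,0,0,1],[0,0,-28,0,0,0,1],[0,0,0,0,0,0,1],[0,10,0,0,0,0,1],[0,10,0,0,0,0,1]], "grip_force": 30}}

```text
time: 7.23
tool_pos: [601.5, -56.1, 34.8]
tool_rot: [0.001, 0.707, 0.707, 0.001]
contact_force: [-0.2, -0.1, 1.1]
grip_width: -0.2
```

Call:
{"api": "play_rows", "payload": {"moves": [[0,0,0,0,0,0,1],[0,5,0,0,0,0,1],[0,0,0,0,0,0,1],[0,0,0,0,0,0,1]]}}

```text
time: 7.57
tool_pos: [601.1, -51.7, 34.4]
tool_rot: [0.001, 0.707, 0.707, 0.001]
contact_force: [-0.0, -0.8, 0.3]
grip_width: -0.0
```

Call:
{"api": "play_rows", "payload": {"moves": [[0,3,0,0,0,0,1],[0,0,0,0,0,0,1],[0,0,0,0,0,0,1]]}}

```text
time: 7.82
tool_pos: [600.5, -49.1, 33.4]
tool_rot: [0.0, 0.707, 0.707, 0.0]
contact_force: [0.8, -0.2, -0.2]
grip_width: 0.5
```

Call:
{"api": "play_rows", "payload": {"moves": [[0,2,0,0,0,0,1],[0,0,0,0,0,0,1],[0,2,0,0,0,0,1],[0,0,0,0,0,0,1],[0,0,0,0,0,0,1]]}}

```text
time: 8.23
tool_pos: [600.4, -45.0, 33.2]
tool_rot: [-0.0, 0.707, 0.707, -0.0]
contact_force: [0.2, -0.1, -0.0]
grip_width: -0.2
```

Call:
{"api": "play_rows", "payload": {"moves": [[0,1.5,0,0,0,0,1],[0,0,0,0,0,0,1],[0,0,0,0,0,0,1]]}}

```text
time: 8.48
tool_pos: [600.4, -43.5, 33.3]
tool_rot: [-0.0, 0.707, 0.707, -0.0]
contact_force: [0.3, -1.3, -0.3]
grip_width: -0.2
```

```bash
python3 - <<'E'
from h import *
C=snap('scene','s4');D=snap('side','d4')
_,a=load('s4');_,b=load('d4');_,a0=load('s3')
f=lambda i,x,y:cv2.resize(i[y:y+100,x:x+100],(390,390),interpolation=cv2.INTER_CUBIC)
cv2.imwrite('pics/c4.png',np.hstack([f(a,255,190),f(b,240,180)]))
print((proj(C,[[600.1,-7.3,12],[600.1,-7.3,82]])-[255,190])*3.9,(proj(D,[[600.1,-7.3,12],[600.1,-7.3,82]])-[240,180])*3.9+[390,0])
E
```

```text
[[179.02632718 244.95249751]
 [182.70830403 185.03450255]] [[616.98526171 253.62124676]
 [622.1460372  158.32829822]]
```

View pics/c4.png

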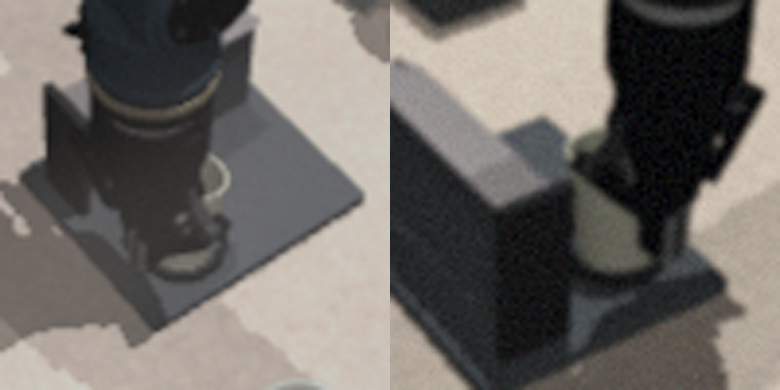

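Call:
{"api": "play_rows", "payload": {"moves": [[0,2,0,0,0,0,1],[0,0,0,0,0,0,1],[0,0,0,0,0,0,1]]}}

```text
time: 8.83
tool_pos: [600.4, -41.4, 33.3]
tool_rot: [-0.0, 0.707, 0.707, -0.0]
contact_force: [-0.5, -0.4, -1.0]
grip_width: 0.1
```

Call:
{"api": "play_rows", "payload": {"moves": [[0,2,0,0,0,0,1],[0,0,0,0,0,0,1],[0,0,0,0,0,0,1]]}}

```text
time: 9.08
tool_pos: [600.5, -39.4, 33.3]
tool_rot: [-0.0, 0.707, 0.707, -0.0]
contact_force: [0.3, -1.4, -0.8]
grip_width: 0.3
```

Call:
{"api": "play_rows", "payload": {"moves": [[0,1.5,0,0,0,0,1],[0,0,0,0,0,0,1],[0,0,0,0,0,0,1]]}}

```text
time: 9.33
tool_pos: [600.4, -37.9, 33.3]
tool_rot: [-0.0, 0.707, 0.707, -0.0]
contact_force: [-0.1, -1.0, 0.3]
grip_width: -0.2
```

Call:
{"api": "play_rows", "payload": {"moves": [[0,2,0,0,0,0,1],[0,0,0,0,0,0,1],[0,0,0,0,0,0,1]]}}

```text
time: 9.58
tool_pos: [600.5, -36.2, 33.3]
tool_rot: [0.0, 0.707, 0.707, -0.0]
contact_force: [-0.6, -2.2, 0.7]
grip_width: -0.1
```

```bash
python3 - <<'E'
from h import *
C=snap('wrist','w5',(200,130,380,265),4)
print((proj(C,[[600.1,-7.3,82],[600.1,-7.3,12]])-[200,130])*4, ctrl.sense()['tool_pos'])
E
```

```text
[[282.04606994 495.7090659 ]
 [291.64013839 271.44003527]] [600.47280685 -36.17878589  33.35624477]
```

View pics/w5.png

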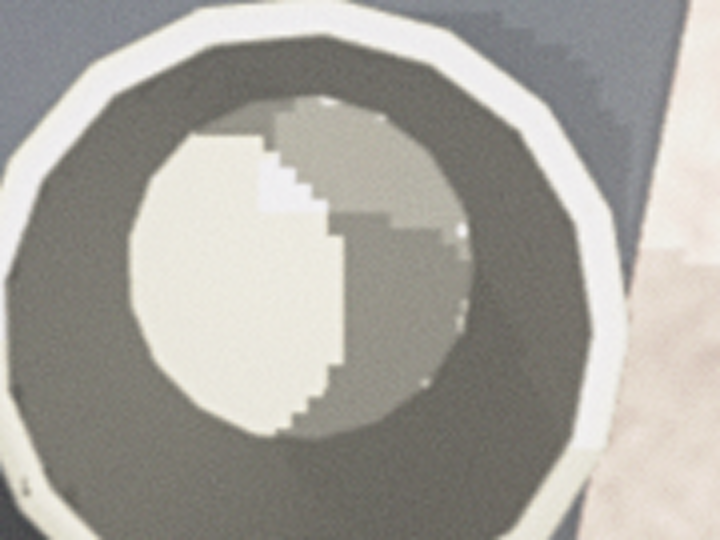

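Call:
{"api": "play_rows", "payload": {"moves": [[0,-10,0,0,0,0,1],[0,-25,0,0,0,0,1],[0,-8,40,0,0,0,1],[0,0,40,0,0,0,1],[0,0,40,0,0,0,1],[0,0,40,0,0,0,1],[0,0,0,0,0,0,1],[0,0,0,0,0,0,1]]}}

```text
time: 10.3
tool_pos: [601.9, -79.6, 196.1]
tool_rot: [0.002, 0.707, 0.707, 0.002]
contact_force: [-0.3, -0.8, -1.0]
grip_width: -0.3
```

```bash
python3 - <<'E'
from h import *
C=snap('wrist','w6'); S=snap('scene','s6')
_,a=load('w6');_,b=load('s6')
f=lambda i,x,y:cv2.resize(i[y:y+100,x:x+100],(390,390),interpolation=cv2.INTER_CUBIC)
cv2.imwrite('pics/c6.png',np.hstack([f(a,225,65),f(b,255,190)]))
print(ctrl.sense()['tool_pos'])
print((proj(C,[[600.1,-7.3,12],[600.1,-7.3,82]])-[225,65])*3.9,(proj(S,[[600.1,-7.3,12],[600.1,-7.3,82]])-[255,190])*3.9+[390,0])
W=load('w5')[0]; print(atz(W,(200+313/4,130+300/4),82),atz(W,(200+300/4,130+267/4),15))
E
```

```text
[600.07912546 -79.23689725 192.67436427]
[[183.40675458 178.27575729]
 [180.53862059 175.33379481]] [[569.02632718 244.95249751]
 [572.70830403 185.03450255]]
[602.43766581   8.11425491  82.        ] [601.17232926  -5.98115064  15.        ]
```

View pics/c6.png

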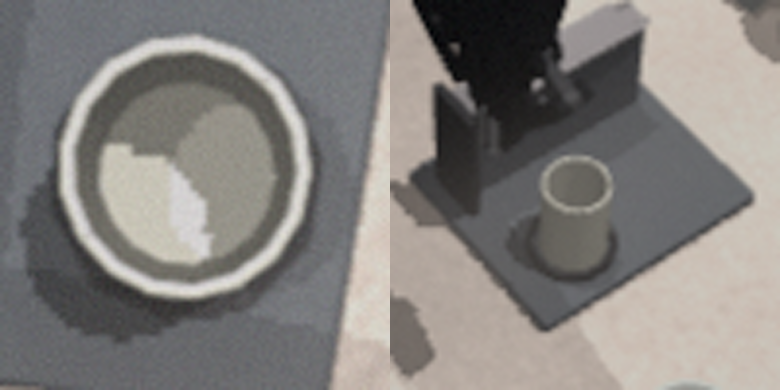

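Jar now stands upright: rim (185,167) and floor (187,173) are concentric with the ring. On to the carriage, turning the jaws to lie along y.

Call:
{"api": "play_rows", "payload": {"moves": [[-7,29,5,0,0,7,-0.5],[-7,29,5,0,0,7,-0.5],[-7,29,0,0,0,7,-0.5],[-7,29,0,0,0,7,-0.5],[-7,29,0,0,0,7,-0.5],[-7,29,0,0,0,7,-0.5],[-7,29,0,0,0,7,-0.5],[-7,29,0,0,0,7,-0.5]]}}

```text
time: 11.07
tool_pos: [543.0, 154.0, 201.4]
tool_rot: [-0.001, 0.289, 0.957, -0.001]
contact_force: [-0.2, 0.5, -0.8]
grip_width: 63.8
```

Call:
{"api": "play_rows", "payload": {"moves": [[-7,29,0,0,0,7,-0.5],[-7,29,0,0,0,7,-0.5],[-7,29,0,0,0,7,-0.5],[-7,29,0,0,0,7,-0.5],[-7,29,0,0,0,6,-0.5],[0,0,0,0,0,0,-0.5],[0,0,0,0,0,0,-0.5],[0,0,0,0,0,0,-0.5]]}}

```text
time: 11.73
tool_pos: [508.9, 297.4, 201.9]
tool_rot: [-0.001, 0.001, 1.0, -0.001]
contact_force: [0.4, 0.3, -0.1]
grip_width: 64.1
```

```bash
python3 - <<'E'
from h import *
s=ctrl.sense();print(s['tool_pos'],R.from_quat(s['tool_rot'],scalar_first=True).as_matrix().round(3).tolist(),s['joint_positions'])
C=snap('wrist','w7',s=1.4)
print(proj(C,[[505,296,72],[450,295,66],[587,297,62]])*1.4)
E
```

```text
[508.90457054 297.35024527 201.86463111] [[-1.0, 0.001, -0.002], [0.001, 1.0, -0.002], [0.002, -0.002, -1.0]] [ 5.28957518e-01  3.61461820e-01  8.76912416e-02  1.29976521e+00
 -3.19060030e-04  5.30028421e-01]
[[386.86957494 274.10650057]
 [385.00434541 179.29173997]
 [388.58903899 389.96362073]]
```

View pics/w7.png

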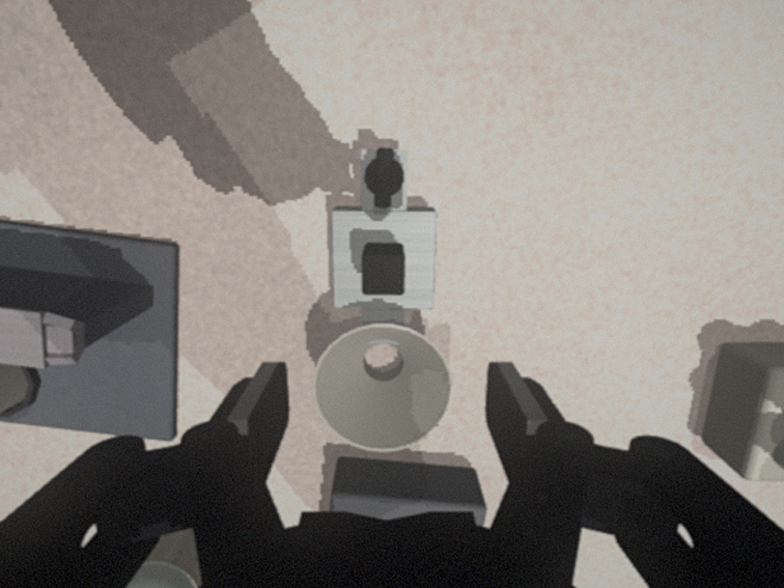

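Carriage yaw is about 0: block top at (383,274), funnel mouth (383,386), knob bar (384,178) along x. The rail's open end is at left (60,338). Grip target is (504, 293.8).

Call:
{"api": "play_rows", "payload": {"moves": [[-3,-2,-30,0,0,0,-0.5],[-2,-1.5,-40,0,0,0,-0.5],[0,0,-40,0,0,0,-0.5],[0,0,-30,0,0,0,-0.5],[0,0,-14,0,0,0,-0.5],[0,0,-9,0,0,0,-0.5],[0,0,0,0,0,0,-0.5],[0,0,0,0,0,0,-0.5]], "grip_force": 110}}

```text
time: 12.45
tool_pos: [505.0, 293.9, 40.7]
tool_rot: [0.0, 0.001, 1.0, -0.0]
contact_force: [-0.1, 0.5, 0.1]
grip_width: 63.9
```

Call:
{"api": "play_rows", "payload": {"moves": [[0,0,0,0,0,0,0.9],[0,0,0,0,0,0,0.9],[0,0,0,0,0,0,0.9],[0,0,0,0,0,0,0.9],[0,0,0,0,0,0,0.9],[0,0,0,0,0,0,0.9]]}}

```text
time: 12.95
tool_pos: [505.2, 294.8, 41.8]
tool_rot: [0.001, 0.0, 1.0, 0.0]
contact_force: [-1.1, -1.6, 6.4]
grip_width: 24.5
```

Call:
{"api": "play_rows", "payload": {"moves": [[0,0,10,0,0,0,0.9],[0,0,20,0,0,0,0.9],[0,0,30,0,0,0,0.9],[0,0,30,0,0,0,0.9],[0,0,30,0,0,0,0.9],[0,0,15,0,0,0,0.9],[0,0,0,0,0,0,0.9],[0,0,0,0,0,0,0.9]]}}

```text
time: 13.62
tool_pos: [504.6, 294.6, 175.9]
tool_rot: [0.001, -0.0, 1.0, 0.0]
contact_force: [0.2, 0.2, -5.0]
grip_width: 24.3
```

```bash
python3 - <<'E'
from h import *
S,_=load('scene0');D,_=load('side0')
print(tri([(S,np.array((538,337))/1.4),(D,np.array((437,226))/1.4)]))
s=ctrl.sense();print(s['tool_pos'],s['contact_force'],s['moment'],s['grip_width'],R.from_quat(s['tool_rot'],scalar_first=True).as_matrix().round(3).tolist())
snap('wrist','w8'); snap('side','d8'); snap('scene','s8')
a=load('w8')[1];b=load('d8')[1]
cv2.imwrite('pics/c8.png',np.hstack([cv2.resize(a[60:360,100:460],(400,333)),cv2.resize(b[80:270,130:358],(400,333))]))
E
```

```text
(array([765.89158979, 120.35235186, 110.35744559]), [np.float64(0.6243565441169241), np.float64(0.6243565441169958)])
[504.55795183 294.64262823 175.87643224] [ 0.19790206  0.24829432 -4.97103575] [-0.02877014  0.00468187  0.01587593] 24.298796208644298 [[-1.0, -0.0, 0.001], [-0.0, 1.0, 0.001], [-0.001, 0.001, -1.0]]
```

View pics/c8.png

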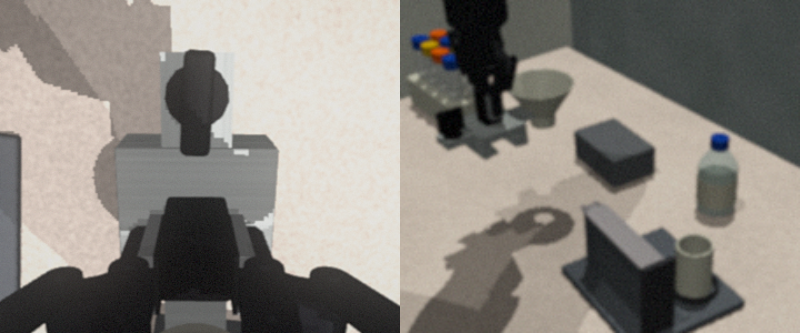

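```bash
python3 - <<'E'
from h import *
C,im=load('w8')
g=np.array([504.56,294.64,190])
for z,r in((166,149),(154,135)): print(z,atz(C,(100+197.5/1.111,60+r/1.111),z)-g)
print('edges y',atz(C,(100+117/1.111,60+149/1.111),166),atz(C,(100+278/1.111,60+149/1.111),166))
print('knob end/top z200',atz(C,(100+196/1.111,60+155/1.111),200)-g,atz(C,(100+199/1.111,60+50/1.111),200)-g)
# gradient profile down column of plate edge
col=cv2.cvtColor(im,cv2.COLOR_BGR2GRAY)[165:215,225:238].mean(1); print(col.round().astype(int).tolist())
E
```

```text
166 [-33.49177082  -0.46257755 -24.        ]
154 [-37.1027472   -0.40732211 -36.        ]
edges y [471.04534715 260.24394498 166.        ] [471.09111295 328.11348774 166.        ]
knob end/top z200 [-39.56013663  -1.12401476  10.        ] [-72.4751147   -0.19868246  10.        ]
[151, 152, 153, 153, 152, 151, 150, 150, 149, 149, 151, 152, 152, 152, 147, 123, 102, 98, 97, 95, 96, 94, 95, 100, 98, 96, 96, 100, 110, 124, 131, 132, 128, 128, 130, 129, 132, 135, 137, 135, 131, 130, 131, 132, 133, 134, 134, 133, 132, 132]
```

Call:
{"api": "play_rows", "payload": {"moves": [[9.4,-31.1,0,0,0,-1.9,0.9],[9.4,-31.1,0,0,0,-1.9,0.9],[9.4,-31.1,0,0,0,-1.9,0.9],[9.4,-31.1,0,0,0,-1.9,0.9],[0,0,-20,0,0,0,0.9],[0,0,-15,0,0,0,0.9],[0,0,-8,0,0,0,0.9],[0,0,0,0,0,0,0.9]]}}

```text
time: 14.43
tool_pos: [540.2, 169.5, 129.3]
tool_rot: [-0.003, 0.066, 0.998, -0.001]
contact_force: [-0.5, -0.1, -4.5]
grip_width: 24.5
```

Call:
{"api": "play_rows", "payload": {"moves": [[0,0,0,0,0,0,0.9],[0,0,0,0,0,0,0.9],[0,0,0,0,0,0,0.9]]}}

```text
time: 14.68
tool_pos: [542.4, 170.7, 133.0]
tool_rot: [0.001, 0.066, 0.998, 0.0]
contact_force: [-0.0, -0.1, -4.1]
grip_width: 24.4
```

```bash
python3 - <<'E'
from h import *
s=ctrl.sense();print(s['tool_pos'],s['contact_force'],R.from_quat(s['tool_rot'],scalar_first=True).as_matrix().round(3).tolist(),s['joint_positions'])
S=snap('side','d9'); C=snap('scene','s9')
a=load('d9')[1];b=load('s9')[1]
cv2.imwrite('pics/c9.png',np.hstack([cv2.resize(a[130:270,180:320],(400,400),interpolation=cv2.INTER_CUBIC),cv2.resize(b[140:260,250:370],(400,400),interpolation=cv2.INTER_CUBIC)]))
E
```

```text
[542.44350434 170.68325102 133.0050142 ] [-0.04590645 -0.0661638  -4.14369912] [[-0.991, 0.132, 0.001], [0.132, 0.991, 0.0], [-0.001, 0.0, -1.0]] [ 3.04879026e-01  3.59787521e-01 -9.68129944e-02  1.11307246e+00
 -5.73329061e-05  4.36799014e-01]
```

View pics/c9.png

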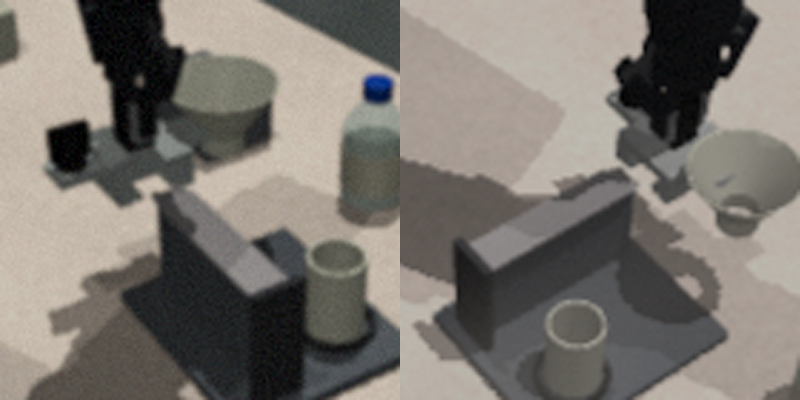

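Call:
{"api": "play_rows", "payload": {"moves": [[-1.3,-9.9,0,0,0,0,0.9],[-1.3,-9.9,-0.5,0,0,0,0.9],[-1.3,-9.9,0,0,0,0,0.9],[-1.3,-9.9,0,0,0,0,0.9],[0,0,0,0,0,0,0.9],[0,0,0,0,0,0,0.9]]}}

```text
time: 15.28
tool_pos: [536.8, 129.5, 132.0]
tool_rot: [0.0, 0.067, 0.998, 0.0]
contact_force: [-0.2, 0.4, -4.8]
grip_width: 24.2
```

Call:
{"api": "play_rows", "payload": {"moves": [[-1.3,-9.9,0,0,0,0,0.9],[-1.3,-9.9,0,0,0,0,0.9],[-1.3,-9.9,0,0,0,0,0.9],[-1.3,-9.9,0,0,0,0,0.9],[-1.3,-9.9,0,0,0,0,0.9],[-1.3,-9.9,0,0,0,0,0.9],[0,0,0,0,0,0,0.9],[0,0,0,0,0,0,0.9]]}}

```text
time: 15.95
tool_pos: [529.0, 70.3, 131.9]
tool_rot: [0.0, 0.067, 0.998, 0.0]
contact_force: [0.1, -0.5, -4.4]
grip_width: 24.3
```

Call:
{"api": "play_rows", "payload": {"moves": [[-1.3,-9.9,0,0,0,0,0.9],[-1.3,-9.9,0,0,0,0,0.9],[-1.3,-9.9,0,0,0,0,0.9],[-1.3,-9.9,0,0,0,0,0.9],[-1.3,-9.9,0,0,0,0,0.9],[0,0,0,0,0,0,0.9],[0,0,0,0,0,0,0.9]]}}

```text
time: 16.53
tool_pos: [522.5, 20.8, 131.8]
tool_rot: [0.0, 0.067, 0.998, 0.0]
contact_force: [-0.4, 0.2, -4.0]
grip_width: 24.6
```

Call:
{"api": "play_rows", "payload": {"moves": [[-1,-7,0,0,0,0,0.9],[-0.7,-5,0,0,0,0,0.9],[-0.3,-2.5,0,0,0,0,0.9],[0,0,0,0,0,0,0.9],[-0.2,-1.5,0,0,0,0,0.9],[-0.2,-1.5,0,0,0,0,0.9],[0,0,0,0,0,0,0.9],[0,0,0,0,0,0,0.9]]}}

```text
time: 17.2
tool_pos: [520.2, 4.2, 131.8]
tool_rot: [0.0, 0.066, 0.998, -0.0]
contact_force: [-0.6, 0.3, -4.1]
grip_width: 24.4
```

Call:
{"api": "play_rows", "payload": {"moves": [[-0.2,-1.5,0,0,0,0,0.9],[0,0,0,0,0,0,0.9],[0,0,0,0,0,0,0.9]]}}

```text
time: 17.45
tool_pos: [520.2, 4.0, 131.9]
tool_rot: [0.0, 0.066, 0.998, 0.001]
contact_force: [-0.3, 6.8, -2.8]
grip_width: 24.8
```

Stop met (+y force 6.8 N at y=4.0, expected 3.7). Lowering onto the rail while pressed, then releasing.

Call:
{"api": "play_rows", "payload": {"moves": [[-0.1,-1,-1,0,0,0,0.9],[0,0,-1,0,0,0,0.9],[0,0,0,0,0,0,0.9],[0,0,0,0,0,0,0.9]]}}

```text
time: 17.78
tool_pos: [520.5, 3.9, 130.3]
tool_rot: [0.001, 0.065, 0.998, 0.002]
contact_force: [0.5, 11.4, -0.3]
grip_width: 24.6
```

Call:
{"api": "play_rows", "payload": {"moves": [[0,0,0,0,0,0,0.2],[0,0,0,0,0,0,0.0],[0,0,0,0,0,0,-0.3],[0,0,0,0,0,0,-0.3],[0,0,0,0,0,0,-0.3],[0,0,0,0,0,0,-0.3]]}}

```text
time: 18.28
tool_pos: [519.9, 1.4, 129.9]
tool_rot: [0.0, 0.066, 0.998, -0.0]
contact_force: [-0.2, -0.4, 0.3]
grip_width: 55.2
```

Call:
{"api": "play_rows", "payload": {"moves": [[0,0,30,0,0,0,-0.3],[0,0,30,0,0,0,-0.3],[-28,5,0,0,0,0,-0.3],[-27,5,0,0,0,0,-0.3],[0,0,0,0,0,0,-0.3],[0,0,-30,0,0,0,-0.3],[0,0,-20,0,0,0,-0.3],[0,0,-10,0,0,0,-0.3]], "grip_force": 50}}

```text
time: 18.95
tool_pos: [463.8, 11.5, 127.9]
tool_rot: [-0.001, 0.066, 0.998, -0.0]
contact_force: [0.5, 0.4, -0.2]
grip_width: 55.4
```

Call:
{"api": "play_rows", "payload": {"moves": [[0,0,0,0,0,0,-0.3],[0,0,0,0,0,0,-0.3],[0,0,0,0,0,0,-0.3]]}}

```text
time: 19.2
tool_pos: [465.5, 11.5, 130.5]
tool_rot: [0.0, 0.066, 0.998, -0.0]
contact_force: [-0.3, -0.6, 0.3]
grip_width: 55.6
```

```bash
python3 - <<'E'
from h import *
s=ctrl.sense();print(s['tool_pos'],s['contact_force'],s['joint_positions'])
C=snap('wrist','w10'); S=snap('scene','s10')
a=load('w10')[1];b=load('s10')[1]
cv2.imwrite('pics/c10.png',np.hstack([cv2.resize(a[100:380,140:420],(400,400)),cv2.resize(b[140:260,230:350],(400,400),interpolation=cv2.INTER_CUBIC)]))
E
```

```text
[465.46681081  11.54456766 130.48012575] [-0.27306838 -0.57084347  0.32295748] [ 2.48855977e-02  1.96237864e-01 -3.38597272e-01  1.03508919e+00
 -1.34390919e-04  1.57630735e-01]
```

View pics/c10.png

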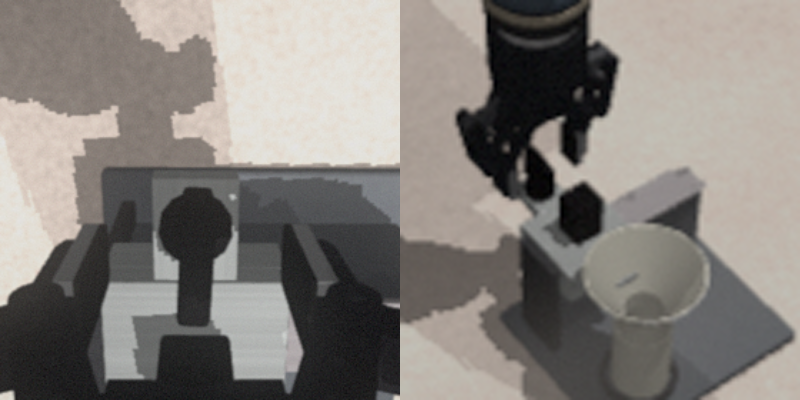

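Carriage is home with its funnel over the jar, and the knob bar lies centred between the fingers at (195,255). Gripping and turning clockwise.

Call:
{"api": "play_rows", "payload": {"moves": [[0,0,0,0,0,0,0.95],[0,0,0,0,0,0,0.95],[0,0,0,0,0,0,0.95],[0,0,0,0,0,0,0.95],[0,0,0,0,0,0,0.95],[0,0,0,0,0,0,0.95],[0,0,0,0,0,-5,0.95],[0,0,0,0,0,-5,0.95]]}}

```text
time: 19.97
tool_pos: [465.1, 11.7, 130.0]
tool_rot: [0.0, 0.155, 0.988, 0.0]
contact_force: [-1.0, 0.6, 3.7]
grip_width: 9.1
```

Call:
{"api": "play_rows", "payload": {"moves": [[0,0,0,0,0,-5,0.95],[0,0,0,0,0,-5,0.95],[0,0,0,0,0,-5,0.95],[0,0,0,0,0,-5,0.95],[0,0,0,0,0,-5,0.95],[0,0,0,0,0,-5,0.95],[0,0,0,0,0,-5,0.95],[0,0,0,0,0,-5,0.95]]}}

```text
time: 20.63
tool_pos: [464.7, 11.4, 130.0]
tool_rot: [0.0, 0.484, 0.875, -0.0]
contact_force: [-2.7, -1.3, 4.2]
grip_width: 9.3
```

Call:
{"api": "play_rows", "payload": {"moves": [[0,0,0,0,0,-5,0.95],[0,0,0,0,0,-5,0.95],[0,0,0,0,0,-5,0.95],[0,0,0,0,0,-5,0.95],[0,0,0,0,0,-5,0.95],[0,0,0,0,0,-4,0.95],[0,0,0,0,0,0,0.95],[0,0,0,0,0,0,0.95]]}}

```text
time: 21.3
tool_pos: [464.3, 11.5, 130.0]
tool_rot: [-0.0, 0.686, 0.728, -0.0]
contact_force: [-3.1, -0.7, 5.2]
grip_width: 8.6
```

```bash
python3 - <<'E'
from h import *
s=ctrl.sense();print(s['tool_pos'],s['contact_force'],s['moment'],s['grip_width'],s['joint_positions'])
m=R.from_quat(s['tool_rot'],scalar_first=True).as_matrix(); print(np.degrees(np.arctan2(m[1,1],m[0,1])))
E
```

```text
[464.34055065  11.46463783 129.96876955] [-3.07743298 -0.69210854  5.19435217] [-0.16178825  0.56729391 -0.10213264] 8.596922816441575 [ 2.48486201e-02  1.96026336e-01 -3.40322118e-01  1.03522612e+00
 -2.47509920e-04  1.53694770e+00]
3.363105039334762
```

Call:
{"api": "play_rows", "payload": {"moves": [[0,0,0,0,0,-3,0.95],[0,0,0,0,0,-2,0.95],[0,0,0,0,0,-1,0.95],[0,0,0,0,0,-1,0.95],[0,0,0,0,0,0,0.95],[0,0,0,0,0,0,0.95]]}}

```text
time: 21.8
tool_pos: [464.2, 11.5, 130.0]
tool_rot: [-0.0, 0.729, 0.684, -0.0]
contact_force: [-3.9, -1.2, 6.6]
grip_width: 9.2
```

```bash
cat > m.py <<'E'
from h import *
s=ctrl.sense();print(s['tool_pos'].round(1),s['contact_force'].round(1),s['moment'].round(3),s['grip_width'],s['joint_positions'].round(3))
m=R.from_quat(s['tool_rot'],scalar_first=True).as_matrix(); print('jaw ang',np.degrees(np.arctan2(m[1,1],m[0,1])))
E
python3 m.py
```

```text
[464.2  11.5 130. ] [-3.9 -1.2  6.6] [-0.187  0.738 -0.09 ] 9.174725747806097 [ 0.025  0.196 -0.34   1.035 -0.     1.659]
jaw ang -3.6106142641549974
```

Call:
{"api": "play_rows", "payload": {"moves": [[0,0,0,0,0,-1.5,0.95],[0,0,0,0,0,-1.5,0.95],[0,0,0,0,0,0,0.95],[0,0,0,0,0,0,0.95]]}}

```text
time: 22.13
tool_pos: [464.8, 12.2, 130.0]
tool_rot: [-0.0, 0.746, 0.666, 0.0]
contact_force: [-2.0, 4.5, 6.7]
grip_width: 9.0
```

```bash
python3 m.py
```

```text
[464.8  12.2 130. ] [-2.   4.5  6.7] [0.909 0.36  0.455] 8.982841011025334 [ 2.500e-02  1.960e-01 -3.400e-01  1.035e+00  1.000e-03  1.710e+00]
jaw ang -6.50690991922803
```

Call:
{"api": "play_rows", "payload": {"moves": [[0,0,0,0,0,-1.5,0.95],[0,0,0,0,0,0,0.95],[0,0,0,0,0,0,0.95]]}}

```text
time: 22.38
tool_pos: [464.8, 12.2, 130.0]
tool_rot: [-0.0, 0.755, 0.656, 0.0]
contact_force: [-1.7, 3.9, 5.8]
grip_width: 8.9
```

```bash
python3 m.py
```

```text
[464.8  12.2 130. ] [-1.7  3.9  5.8] [0.938 0.363 0.907] 8.929304999997463 [ 2.600e-02  1.960e-01 -3.400e-01  1.035e+00  1.000e-03  1.735e+00]
jaw ang -7.967031421627535
```

Knob is hard against its end (torque rises to 0.9 N m at 88° or more of hand turn). Opening and going to the scoops.

Call:
{"api": "play_rows", "payload": {"moves": [[0,0,0,0,0,0,0.5],[0,0,0,0,0,0,0.5],[0,0,0,0,0,0,0.5],[0,0,20,0,0,0,0.5],[0,0,40,0,0,0,0.5],[0,0,40,0,0,0,0.5],[0,-18,0,0,0,7,0.2],[0,-18,0,0,0,7,0.2]]}}

```text
time: 23.05
tool_pos: [466.3, -24.6, 232.1]
tool_rot: [0.002, 0.667, 0.745, 0.001]
contact_force: [0.5, 0.1, -0.9]
grip_width: 34.4
```

Call:
{"api": "play_rows", "payload": {"moves": [[0,-18,0,0,0,7,0.2],[0,-18,0,0,0,7,0.2],[0,-18,0,0,0,7,0.2],[0,-18,0,0,0,7,0.2],[0,-18,0,0,0,7,0.2],[0,-18,0,0,0,7,0.2],[0,-18,0,0,0,7,0.2],[0,-18,0,0,0,7,0.2]]}}

```text
time: 23.72
tool_pos: [464.6, -169.5, 229.6]
tool_rot: [-0.0, 0.24, 0.971, -0.0]
contact_force: [0.4, 0.1, 0.3]
grip_width: 33.9
```

Call:
{"api": "play_rows", "payload": {"moves": [[0,-19,0,0,0,7,0.2],[0,-19,0,0,0,7,0.2],[0,-19,0,0,0,7,0.2],[0,-19,0,0,0,7,0.2],[0,0,0,0,0,0,0.2],[0,0,0,0,0,0,0.2],[0,0,0,0,0,0,0.2]]}}

```text
time: 24.3
tool_pos: [464.6, -244.2, 229.5]
tool_rot: [-0.0, 0.003, 1.0, 0.0]
contact_force: [-0.7, -0.0, 0.2]
grip_width: 34.4
```

```bash
python3 m.py; python3 - <<'E'
from h import *
C=snap('wrist','w11',s=1.4);S=snap('scene','s11');D=snap('side','d11')
P=[[457,-227,75],[468,-360,75],[605,-222,75]]
print(proj(C,P)*1.4,proj(S,P))
for n,m in(('s11','scene0'),('d11','side0')):
    a=cv2.cvtColor(load(n)[1],6).astype(int);b=cv2.cvtColor(load(m)[1],6).astype(int)
    for k,p in zip('ABC',proj(S if n=='s11' else D,[[440,-227,30],[450,-360,30],[585,-226,30]])):
        x,y=p.astype(int);sl=np.s_[y-22:y+22,x-25:x+25];
        d=np.abs(cv2.GaussianBlur((a-b)[sl].astype(np.float32),(5,5),0)); print(n,k,p,d.mean(),d.max())
E
```

```text
[ 464.6 -244.2  229.5] [-0.7 -0.   0.2] [0.011 0.01  0.025] 34.390981575263346 [-0.484  0.239 -0.017  1.316 -0.    -0.479]
jaw ang 89.71024202575661
[[414.96711975 259.16715777]
 [211.70897957 276.8150898 ]
 [419.53954811 456.56176289]] [[201.35292103 254.69191484]
 [160.25911421 289.09486341]
 [240.98316869 289.990375  ]]
s11 A [199.53482282 260.58647066] 23.77956 71.42578
s11 B [159.58344145 293.82914875] 23.770105 72.08203
s11 C [235.64276099 295.16272042] 15.433445 29.164062
d11 A [319.50693481 339.02236661] 10.652264 48.1875
d11 B [384.57210091 388.07354739] 6.7578 56.4375
d11 C [371.47787188 297.72512168] 8.759698 19.851562
```

View pics/w11.png

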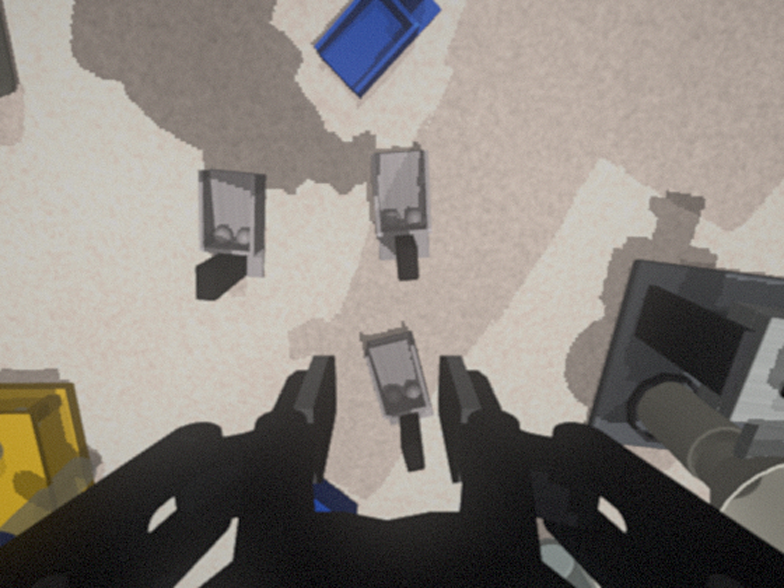

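Each grey scoop holds two balls, six in all: A (400,215), B (232,235), C (402,390). Handle tops are about A (407,261), B (207,279) and C (413,450), with the blue ones at (370,45) and (330,495). Next I fit handle boxes to the black pixels.

```bash
cat >> h.py <<'E'
from scipy.optimize import minimize
def fit(f,x0,yaw,box=(12,7,3,75)):
    C,im=load(f); m=(im.max(2)<42).astype(np.float32)
    hx,hy,z0,z1=box; c,s=np.cos(np.radians(yaw)),np.sin(np.radians(yaw))
    def pts(x): return proj(C,[[x[0]+c*a-s*b,x[1]+s*a+c*b,z] for a in(-hx,hx) for b in(-hy,hy) for z in(z0,z1)])
    p=pts(x0).mean(0).astype(int); x1,y1=max(p[0]-40,0),max(p[1]-40,0); m=cv2.resize(m[y1:y1+80,x1:x1+80],None,fx=4,fy=4,interpolation=cv2.INTER_LINEAR)
    mb=(m>.5)
    def cost(x):
        q=((pts(x)-[x1,y1]+.5)*4-.5); k=np.zeros(m.shape,np.uint8); cv2.fillConvexPoly(k,cv2.convexHull(q.round().astype(np.int32)),1)
        k=k>0; return -(k&mb).sum()/(k|mb).sum()
    best=min((minimize(cost,[x0[0]+a,x0[1]+b],method='Nelder-Mead',options=dict(initial_simplex=[[x0[0]+a,x0[1]+b],[x0[0]+a+4,x0[1]+b],[x0[0]+a,x0[1]+b+4]])) for a in(-6,0,6) for b in(-6,0,6)),key=lambda r:r.fun)
    return best.x.round(1),round(best.fun,2)
E
python3 - <<'E'
from h import *
C,im=load('w11'); p=lambda a:np.array(a)/1.4
E={'A':[((374,150),(376,233)),((426,148),(428,228)),((374,150),(424,148))],'B':[((199,170),(203,248)),((265,174),(264,254)),((199,170),(265,174))],'C':[((362,340),(384,417)),((406,330),(429,404)),((362,340),(410,330))]}
for k in E:
    out=[]
    for i,(a,b) in enumerate(E[k]):
        d=atz(C,p(b),32)-atz(C,p(a),32); out.append(np.degrees(np.arctan2(d[1],d[0]))-(90 if i==2 else 0))
    print(k,np.round(out,1))
for k,x,y in(('A',(458,-231),1),('B',(469,-363),-2),('C',(604,-225),14)):
    print(k,[ (n,fit(n,x,y)) for n in('w11','s11','d11','w1')])
E
```

```text
A [0.7 2.5 1.9]
B [-3.7 -5.2 -3.7]
C [13.8 16.6 12.2]
A [('w11', (array([ 452., -237.]), np.float64(0.0))), ('s11', (array([ 455., -229.]), np.float64(-0.52))), ('d11', (array([ 463. , -226.6]), np.float64(-0.56))), ('w1', (array([ 460.8, -232.9]), np.float64(-0.61)))]
B [('w11', (array([ 463., -369.]), np.float64(0.0))), ('s11', (array([ 466.2, -362.4]), np.float64(-0.36))), ('d11', (array([ 478.7, -360.4]), np.float64(-0.59))), ('w1', (array([ 463., -369.]), np.float64(0.0)))]
C [('w11', (array([ 667.3, -180.2]), np.float64(-0.24))), ('s11', (array([ 620. , -231.5]), np.float64(-0.05))), ('d11', (array([ 614.8, -218.5]), np.float64(-0.39))), ('w1', (array([ 591.5, -239.9]), np.float64(-0.0)))]
```

```bash
sed -i "s/def fit(f,x0,yaw,box=(12,7,3,75)):/def fit(f,x0,yaw,box=(12,7,3,75),th=60):/; s/im.max(2)<42/im.max(2)<th/" h.py
python3 - <<'E'
from h import *
C,im=load('w11')
for q in((407,262),(220,272),(412,445)): x,y=(np.array(q)/1.4).astype(int); print(im[y-1:y+2,x-1:x+2].max(2).ravel())
for k,x,y in(('A',(458,-231),1.5),('B',(469,-363),-4),('C',(604,-225),14)):
    for n in('w11','w1','s11','d11'): print(k,n,[(t,)+fit(n,x,y,th=t) for t in(45,60,75)])
E
```

```text
[66 68 66 67 73 63 72 66 68]
[66 62 57 66 59 65 60 62 57]
[52 49 61 50 57 53 59 59 55]
A w11 [(45, array([ 452., -237.]), np.float64(0.0)), (60, array([ 451.8, -234.3]), np.float64(-0.09)), (75, array([ 458.4, -232.9]), np.float64(-0.72))]
A w1 [(45, array([ 460.4, -232.7]), np.float64(-0.77)), (60, array([ 459.2, -232.2]), np.float64(-0.84)), (75, array([ 459.5, -232.8]), np.float64(-0.74))]
A s11 [(45, array([ 457.2, -230. ]), np.float64(-0.54)), (60, array([ 457.4, -231.9]), np.float64(-0.51)), (75, array([ 457.5, -232.3]), np.float64(-0.3))]
A d11 [(45, array([ 461.4, -225.8]), np.float64(-0.57)), (60, array([ 456.2, -227.6]), np.float64(-0.55)), (75, array([ 456.2, -227.2]), np.float64(-0.35))]
B w11 [(45, array([ 463., -369.]), np.float64(0.0)), (60, array([ 472.7, -363.9]), np.float64(-0.13)), (75, array([ 471.8, -364. ]), np.float64(-0.74))]
B w1 [(45, array([ 492.1, -365.2]), np.float64(-0.0)), (60, array([ 473.6, -364.7]), np.float64(-0.77)), (75, array([ 473.1, -364.1]), np.float64(-0.86))]
B s11 [(45, array([ 465.5, -364. ]), np.float64(-0.44)), (60, array([ 471.7, -363.5
[... 152 characters left out ...]
359.9]), np.float64(-0.56)), (75, array([ 469.4, -361.1]), np.float64(-0.44))]
C w11 [(45, array([ 603.5, -225.1]), np.float64(-0.01)), (60, array([ 605.5, -226.6]), np.float64(-0.25)), (75, array([ 604.2, -226.7]), np.float64(-0.26))]
C w1 [(45, array([ 594.9, -238.9]), np.float64(-0.01)), (60, array([ 605.6, -228.6]), np.float64(-0.45)), (75, array([ 605.8, -228.1]), np.float64(-0.72))]
C s11 [(45, array([ 620. , -231.5]), np.float64(-0.07)), (60, array([ 608., -229.]), np.float64(-0.39)), (75, array([ 606.4, -227.7]), np.float64(-0.55))]
C d11 [(45, array([ 610., -218.]), np.float64(-0.4)), (60, array([ 606.5, -222. ]), np.float64(-0.39)), (75, array([ 598.5, -225.5]), np.float64(-0.39))]
```

Fits from early (w1) and current views agree: A (459,-232), B (472.5,-364), C (605.5,-227.5), with yaws of about 1.5°, -4° and 14°. Grasping A.

Call:
{"api": "play_rows", "payload": {"moves": [[-5.6,12.2,-30,0,0,1.8,0],[0,0,-40,0,0,0,0],[0,0,-40,0,0,0,0],[0,0,-35,0,0,0,0],[0,0,-25,0,0,0,0],[0,0,-17,0,0,0,0],[0,0,0,0,0,0,0],[0,0,0,0,0,0,0]], "grip_force": 80}}

```text
time: 25.12
tool_pos: [458.9, -231.5, 42.6]
tool_rot: [-0.001, -0.015, 1.0, 0.0]
contact_force: [1.0, -0.7, 0.4]
grip_width: 42.5
```

Call:
{"api": "play_rows", "payload": {"moves": [[0,0,0,0,0,0,0.95],[0,0,0,0,0,0,0.95],[0,0,0,0,0,0,0.95],[0,0,0,0,0,0,0.95],[0,0,0,0,0,0,0.95],[0,0,0,0,0,0,0.95]]}}

```text
time: 25.62
tool_pos: [460.5, -232.6, 44.4]
tool_rot: [0.002, -0.015, 1.0, -0.001]
contact_force: [0.1, 1.1, 6.8]
grip_width: 12.7
```

Call:
{"api": "play_rows", "payload": {"moves": [[0,0,5,0,0,0,0.95],[0,0,10,0,0,0,0.95],[0,0,20,0,0,0,0.95],[0,0,25,0,0,0,0.95],[0,0,25,0,0,0,0.95],[0,0,25,0,0,0,0.95],[0,0,0,0,0,0,0.95],[0,0,0,0,0,0,0.95]]}}

```text
time: 26.28
tool_pos: [460.1, -232.7, 154.8]
tool_rot: [0.002, -0.015, 1.0, -0.001]
contact_force: [0.7, 0.4, -2.0]
grip_width: 12.3
```

```bash
python3 m.py
```

```text
[ 460.1 -232.7  154.8] [ 0.7  0.4 -2. ] [ 0.07  -0.063 -0.005] 12.327962207947007 [-0.468  0.257 -0.189  1.121 -0.    -0.498]
jaw ang 91.69157158112253
```

Call:
{"api": "play_rows", "payload": {"moves": [[4,15,9,0,0,0,0.95],[8,15,9,0,0,0,0.95],[12,15,9,0,0,0,0.95],[16,15,9,0,0,0,0.95],[20,15,9,0,0,0,0.95],[20,15,9,0,0,0,0.95],[20,15,9,0,0,0,0.95],[20,15,9,0,0,0,0.95]]}}

```text
time: 26.95
tool_pos: [579.4, -111.2, 224.1]
tool_rot: [-0.001, -0.015, 1.0, 0.0]
contact_force: [0.3, -0.8, -1.5]
grip_width: 13.0
```

Call:
{"api": "play_rows", "payload": {"moves": [[20,15,0,0,0,0,0.95],[20,15,0,0,0,0,0.95],[20,15,0,0,0,0,0.95],[16,15,0,0,0,0,0.95],[10,15,0,0,0,0,0.95],[7,15,0,0,0,0,0.95],[4,15,0,0,0,0,0.95],[0,0,0,0,0,0,0.95]]}}

```text
time: 27.62
tool_pos: [676.3, -4.3, 223.7]
tool_rot: [-0.001, -0.016, 1.0, 0.0]
contact_force: [-0.9, 0.4, -2.2]
grip_width: 12.9
```

```bash
python3 m.py; python3 - <<'E'
from h import *
C=snap('wrist','w12'); print(fit('w12',(0,0),0) if 0 else ''); 
S=snap('scene','s12')
E
```

```text
[676.3  -4.3 223.7] [-0.9  0.4 -2.2] [0.04  0.003 0.04 ] 12.886613948063316 [-7.000e-03  5.130e-01  3.880e-01  1.447e+00  1.000e-03 -3.800e-02]
jaw ang 91.821631244217
```

Call:
{"api": "play_rows", "payload": {"moves": [[0,0,-2,0,-3,0,0.95],[0,0,-2,0,-3,0,0.95],[0,0,-2,0,-3,0,0.95],[-1,0,-2,0,-3,0,0.95],[-1,0,0,0,-2,0,0.95],[-1,0,0,0,-2,0,0.95],[-0.5,0,0,0,-2,0,0.95],[-0.5,0,0,0,-2,0,0.95]]}}

```text
time: 28.38
tool_pos: [671.2, -8.1, 217.1]
tool_rot: [0.174, -0.014, 0.985, -0.003]
contact_force: [-0.3, -0.9, -1.7]
grip_width: 13.2
```

Call:
{"api": "play_rows", "payload": {"moves": [[-1,0,0.5,0,-2,0,0.95],[-1,0,0.5,0,-2,0,0.95],[-1,0,0.5,0,-2,0,0.95],[-1,0,0.5,0,-2,0,0.95],[-1,0,0.5,0,-2,0,0.95],[-2,0,1,0,-3,0,0.95],[-3,0,2,0,-4,0,0.95],[-4,0,2,0,-4,0,0.95]]}}

```text
time: 29.05
tool_pos: [657.5, -8.1, 225.0]
tool_rot: [0.352, -0.013, 0.936, -0.006]
contact_force: [0.8, 1.2, -1.9]
grip_width: 12.6
```

Call:
{"api": "play_rows", "payload": {"moves": [[-6,0,2,0,-5,0,0.95],[-6,0,2,0,-5,0,0.95],[-6,0,2,0,-5,0,0.95],[-6,0,2,0,-4,0,0.95],[0,0,0,0,0,0,0.95],[0,0,0,0,0,0,0.95],[0,0,0,0,0,0,0.95],[0,0,0,0,0,0,0.95]]}}

```text
time: 29.72
tool_pos: [636.1, -7.5, 233.8]
tool_rot: [0.499, -0.013, 0.866, -0.008]
contact_force: [0.7, 0.7, -0.9]
grip_width: 12.8
```

```bash
python3 m.py; python3 - <<'E'
from h import *
snap('scene','s13');snap('wrist','w13');snap('side','d13')
E
```

```text
[636.1  -7.5 233.8] [ 0.7  0.7 -0.9] [ 0.092  1.062 -0.051] 12.847859058878635 [-0.02   0.005 -0.955 -0.435  0.017 -0.039]
jaw ang 90.8206136617127
```

Call:
{"api": "play_rows", "payload": {"moves": [[0,0,10,0,6,0,0.95],[0,0,10,0,6,0,0.95],[0,-10,10,0,7,0,0.95],[-15,-25,0,0,7,0,0.95],[-20,-30,0,0,7,0,0.95],[-25,-30,0,0,7,0,0.95],[-25,-30,0,0,7,0,0.95],[-25,-30,0,0,7,0,0.95]]}}

```text
time: 30.53
tool_pos: [539.7, -145.9, 249.8]
tool_rot: [0.136, -0.016, 0.991, -0.004]
contact_force: [1.4, -0.2, -2.2]
grip_width: 12.7
```

Call:
{"api": "play_rows", "payload": {"moves": [[-25,-30,-10,0,6,0,0.95],[-25,-25,-30,0,0,0,0.95],[-16,-15,-30,0,0,0,0.95],[0,0,0,0,0,0,0.95],[0,0,0,0,0,0,0.95],[0,0,0,0,0,0,0.95]]}}

```text
time: 31.03
tool_pos: [478.2, -212.9, 181.3]
tool_rot: [0.086, -0.015, 0.996, -0.003]
contact_force: [-0.1, -0.3, -1.3]
grip_width: 12.7
```

```bash
python3 m.py; python3 - <<'E'
from h import *
s=ctrl.sense();print(R.from_quat(s['tool_rot'],scalar_first=True).as_matrix().round(3).tolist())
snap('wrist','w14');snap('scene','s14');snap('side','d14')
for k,x,y in(('B',(472,-363),-4),('C',(605,-226),14)):
    for n in('w14','s14','d14'): print(k,n,[(t,)+fit(n,x,y,th=t) for t in(60,75)])
E
```

```text
[ 478.2 -212.9  181.3] [-0.1 -0.3 -1.3] [-0.004  0.179 -0.001] 12.71661830104119 [-0.462  0.144 -0.281  0.988  0.073 -0.487]
jaw ang 91.73086755795366
[[-0.985, -0.03, 0.172], [-0.031, 1.0, -0.004], [-0.172, -0.009, -0.985]]
B w14 [(60, array([ 472.8, -363.3]), np.float64(-0.45)), (75, array([ 473.2, -363.9]), np.float64(-0.75))]
B s14 [(60, array([ 470.9, -363.8]), np.float64(-0.8)), (75, array([ 472.3, -363.9]), np.float64(-0.75))]
B d14 [(60, array([ 475.1, -360.9]), np.float64(-0.58)), (75, array([ 469.6, -361.3]), np.float64(-0.5))]
C w14 [(60, array([ 603.5, -222. ]), np.float64(-0.25)), (75, array([ 603.4, -222.9]), np.float64(-0.24))]
C s14 [(60, array([ 607., -228.]), np.float64(-0.58)), (75, array([ 606.3, -227.6]), np.float64(-0.86))]
C d14 [(60, array([ 603.2, -224.3]), np.float64(-0.31)), (75, array([ 598.5, -225.5]), np.float64(-0.33))]
```

Call:
{"api": "play_rows", "payload": {"moves": [[-9,-10,0,0,5,0,0.95],[-9,-10,0,0,5,0,0.95],[0,0,-35,0,0,0,0.95],[0,0,-35,0,0,0,0.95],[0,0,-30,0,0,0,0.95],[0,0,-20,0,0,0,0.95],[0,0,0,0,0,0,0.95],[0,0,0,0,0,0,0.95]]}}

```text
time: 31.85
tool_pos: [459.7, -232.0, 60.6]
tool_rot: [-0.002, -0.016, 1.0, -0.002]
contact_force: [-0.5, -0.5, -0.8]
grip_width: 12.7
```

```bash
python3 m.py; python3 - <<'E'
from h import *
s=ctrl.sense();print(R.from_quat(s['tool_rot'],scalar_first=True).as_matrix().round(3).tolist())
E
```

```text
[ 459.7 -232.    60.6] [-0.5 -0.5 -0.8] [-0.025 -0.074 -0.008] 12.699629137521045 [-0.465  0.34  -0.336  0.897 -0.005 -0.498]
jaw ang 91.88057892531172
[[-0.999, -0.033, -0.004], [-0.033, 0.999, -0.003], [0.004, -0.003, -1.0]]
```

Call:
{"api": "play_rows", "payload": {"moves": [[0,0,-8,0,0,0,0.95],[0,0,-5,0,0,0,0.95],[0,0,-3,0,0,0,0.95],[0,0,0,0,0,0,0.95],[0,0,0,0,0,0,0.95]]}}

```text
time: 32.27
tool_pos: [459.4, -232.6, 44.7]
tool_rot: [-0.001, -0.016, 1.0, -0.002]
contact_force: [-0.0, 0.3, -1.6]
grip_width: 12.9
```

```bash
python3 m.py
```

```text
[ 459.4 -232.6   44.7] [-0.   0.3 -1.6] [-0.012 -0.022  0.006] 12.921342389767245 [-0.466  0.357 -0.359  0.856 -0.005 -0.498]
jaw ang 91.81577817170182
```

Call:
{"api": "play_rows", "payload": {"moves": [[0,0,-1.5,0,0,0,0.95],[0,0,0,0,0,0,0.95],[0,0,0,0,0,0,0.4],[0,0,0,0,0,0,0.2],[0,0,0,0,0,0,0.1],[0,0,0,0,0,0,0],[0,0,10,0,0,0,0],[0,0,30,0,0,0,0]]}}

```text
time: 32.93
tool_pos: [456.9, -231.3, 80.4]
tool_rot: [-0.005, -0.016, 1.0, -0.0]
contact_force: [-0.5, -1.0, 0.1]
grip_width: 42.7
```

Call:
{"api": "play_rows", "payload": {"moves": [[0,0,40,0,0,0,0],[0,0,40,0,0,0,0],[4,-30,35,0,0,-3,0],[4,-35,0,0,0,-3,0],[5,-36,0,0,0,0,0],[0,-30,0,0,0,0,0],[0,0,0,0,0,0,0],[0,0,0,0,0,0,0]]}}

```text
time: 33.6
tool_pos: [471.4, -361.9, 194.4]
tool_rot: [-0.002, 0.038, 0.999, -0.001]
contact_force: [0.3, 0.6, -0.7]
grip_width: 42.4
```

```bash
python3 m.py; python3 - <<'E'
from h import *
snap('wrist','w15');snap('scene','s15');snap('side','d15')
for k,x,y in(('A',(459,-232),1.5),('B',(472,-363),-4),('C',(605,-226),14)):
    for n in('w15','s15'): print(k,n,[(t,)+fit(n,x,y,th=t) for t in(60,75)])
# trough brightness stats now vs before for A in w11
E
```

```text
[ 471.4 -361.9  194.4] [ 0.3  0.6 -0.7] [ 0.046  0.009 -0.041] 42.43996981530504 [-0.652  0.372  0.084  1.285 -0.005 -0.577]
jaw ang 85.68324768450503
A w15 [(60, array([ 457.8, -236.4]), np.float64(-0.6)), (75, array([ 457.5, -235.8]), np.float64(-0.69))]
A s15 [(60, array([ 457.7, -232.8]), np.float64(-0.33)), (75, array([ 457.6, -234.6]), np.float64(-0.27))]
B w15 [(60, array([ 471. , -365.3]), np.float64(-0.11)), (75, array([ 471.4, -365.1]), np.float64(-0.71))]
B s15 [(60, array([ 471.9, -363.5]), np.float64(-0.38)), (75, array([ 473.1, -364.1]), np.float64(-0.34))]
C w15 [(60, array([ 624.5, -214.2]), np.float64(-0.35)), (75, array([ 617.1, -216.8]), np.float64(-0.33))]
C s15 [(60, array([ 607., -228.]), np.float64(-0.32)), (75, array([ 606.4, -227.6]), np.float64(-0.54))]
```

Call:
{"api": "play_rows", "payload": {"moves": [[0,-0.5,-30,0,0,0,0],[0,0,-35,0,0,0,0],[0,0,-35,0,0,0,0],[0,0,-30,0,0,0,0],[0,0,-15,0,0,0,0],[0,0,-10,0,0,0,0],[0,0,0,0,0,0,0],[0,0,0,0,0,0,0]], "grip_force": 80}}

```text
time: 34.42
tool_pos: [472.1, -360.6, 40.0]
tool_rot: [-0.002, 0.036, 0.999, -0.002]
contact_force: [-0.4, -0.7, 0.2]
grip_width: 42.6
```

Call:
{"api": "play_rows", "payload": {"moves": [[0,0,0,0,0,0,0.95],[0,0,0,0,0,0,0.95],[0,0,0,0,0,0,0.95],[0,0,0,0,0,0,0.95],[0,0,0,0,0,0,0.95],[0,0,0,0,0,0,0.95]]}}

```text
time: 34.92
tool_pos: [472.7, -361.6, 40.9]
tool_rot: [-0.001, 0.037, 0.999, -0.002]
contact_force: [0.1, -0.2, 6.9]
grip_width: 12.9
```

Call:
{"api": "play_rows", "payload": {"moves": [[0,0,5,0,0,0,0.95],[0,0,10,0,0,0,0.95],[0,0,20,0,0,0,0.95],[0,0,30,0,0,0,0.95],[0,0,35,0,0,0,0.95],[0,0,35,0,0,0,0.95],[0,0,0,0,0,0,0.95],[0,0,0,0,0,0,0.95]]}}

```text
time: 35.58
tool_pos: [472.8, -361.8, 177.3]
tool_rot: [0.0, 0.037, 0.999, -0.003]
contact_force: [-0.2, -0.3, -1.9]
grip_width: 13.1
```

```bash
python3 m.py
```

```text
[ 472.8 -361.8  177.3] [-0.2 -0.3 -1.9] [ 0.045 -0.002  0.065] 13.104188225670981 [-0.651  0.377  0.048  1.238 -0.005 -0.578]
jaw ang 85.8128535669329
```

Call:
{"api": "play_rows", "payload": {"moves": [[4,18,6,0,0,0.5,0.95],[8,24,6,0,0,0.5,0.95],[12,24,6,0,0,0.5,0.95],[15,24,6,0,0,0.5,0.95],[18,24,6,0,0,0.5,0.95],[19,24,6,0,0,0.5,0.95],[19,24,6,0,0,0.5,0.95],[19,24,6,0,0,0.5,0.95]]}}

```text
time: 36.25
tool_pos: [585.8, -173.5, 221.5]
tool_rot: [-0.003, 0.001, 1.0, -0.001]
contact_force: [1.1, 0.1, -1.5]
grip_width: 13.0
```

Call:
{"api": "play_rows", "payload": {"moves": [[19,24,0,0,0,0.2,0.95],[19,24,0,0,0,0,0.95],[18,24,0,0,0,0,0.95],[15,24,0,0,0,0,0.95],[10,24,0,0,0,0,0.95],[6,24,0,0,0,0,0.95],[3,24,0,0,0,0,0.95],[0,0,0,0,0,0,0.95]]}}

```text
time: 36.92
tool_pos: [675.6, -2.7, 220.5]
tool_rot: [-0.003, -0.002, 1.0, -0.001]
contact_force: [-0.1, -1.0, -1.2]
grip_width: 13.0
```

Call:
{"api": "play_rows", "payload": {"moves": [[0,0,0,0,0,0,0.95],[0,0,0,0,0,0,0.95]]}}

```text
time: 37.08
tool_pos: [675.2, -7.3, 221.4]
tool_rot: [-0.003, -0.0, 1.0, -0.002]
contact_force: [-0.1, -0.1, -1.7]
grip_width: 13.0
```

```bash
python3 m.py
```

```text
[675.2  -7.3 221.4] [-0.1 -0.1 -1.7] [-0.019 -0.051 -0.012] 13.001826080635805 [-0.009  0.514  0.384  1.446 -0.004 -0.01 ]
jaw ang 90.03662027364112
```

Call:
{"api": "play_rows", "payload": {"moves": [[0.5,0,-2,0,-3,0,0.95],[0.5,0,-2,0,-3,0,0.95],[0,0,-1,0,-3,0,0.95],[-1,0,-1,0,-3,0,0.95],[-1,0,0,0,-2,0,0.95],[-1,0,0,0,-2,0,0.95],[-0.5,0,0,0,-2,0,0.95],[-0.5,0,0,0,-2,0,0.95]]}}

```text
time: 37.75
tool_pos: [671.9, -8.6, 216.2]
tool_rot: [0.173, 0.001, 0.985, -0.002]
contact_force: [0.3, 0.5, -1.9]
grip_width: 12.9
```

Call:
{"api": "play_rows", "payload": {"moves": [[-1,0,0.5,0,-2,0,0.95],[-1,0,0.5,0,-2,0,0.95],[-1,0,0.5,0,-2,0,0.95],[-1,0,0.5,0,-2,0,0.95],[-1,0,0.5,0,-2,0,0.95],[-2,0,1,0,-3,0,0.95],[-3,0,2,0,-4,0,0.95],[-4,0,2,0,-4,0,0.95]]}}

```text
time: 38.42
tool_pos: [658.2, -8.6, 224.1]
tool_rot: [0.35, 0.001, 0.937, -0.002]
contact_force: [1.1, 0.3, -2.6]
grip_width: 13.2
```

Call:
{"api": "play_rows", "payload": {"moves": [[-6,0,2,0,-5,0,0.95],[-6,0,2,0,-5,0,0.95],[-6,0,2,0,-5,0,0.95],[-6,0,2,0,-4,0,0.95],[0,0,0,0,0,0,0.95],[0,0,0,0,0,0,0.95],[0,0,0,0,0,0,0.95],[0,0,0,0,0,0,0.95]]}}

```text
time: 39.08
tool_pos: [636.6, -7.5, 233.2]
tool_rot: [0.498, 0.001, 0.867, -0.002]
contact_force: [-0.7, 0.2, -0.1]
grip_width: 12.7
```

```bash
python3 m.py; python3 - <<'E'
from h import *
snap('scene','s16');snap('wrist','w16');snap('side','d16')
E
```

```text
[636.6  -7.5 233.2] [-0.7  0.2 -0.1] [0.007 1.062 0.052] 12.71492953733755 [-0.017  0.006 -0.952 -0.429  0.011 -0.009]
jaw ang 89.80453732780394
```

Call:
{"api": "play_rows", "payload": {"moves": [[0,0,10,0,5,0,0.95],[0,0,10,0,5,0,0.95],[0,0,10,0,5,0,0.95],[0,0,0,0,5,0,0.95],[0,0,0,0,5,0,0.95],[0,0,0,0,5,0,0.95],[0,0,0,0,5,0,0.95],[0,0,0,0,5,0,0.95]]}}

```text
time: 39.9
tool_pos: [637.2, -7.0, 256.3]
tool_rot: [0.194, 0.0, 0.981, -0.002]
contact_force: [0.9, -0.0, -1.1]
grip_width: 12.9
```

Call:
{"api": "play_rows", "payload": {"moves": [[-5,-20,0,0,5,0,0.95],[-10,-25,0,0,5,0,0.95],[-15,-25,0,0,5,0,0.95],[-15,-25,0,0,4,0,0.95],[-15,-25,0,0,0,-0.5,0.95],[-15,-25,0,0,0,-0.5,0.95],[-15,-25,0,0,0,-0.5,0.95],[-15,-25,0,0,0,-0.5,0.95]]}}

```text
time: 40.57
tool_pos: [531.9, -203.3, 254.7]
tool_rot: [0.031, 0.017, 0.999, -0.002]
contact_force: [0.8, -0.4, -0.8]
grip_width: 12.9
```

Call:
{"api": "play_rows", "payload": {"moves": [[-15,-30,0,0,0,-1,0.95],[-15,-30,0,0,0,-1,0.95],[-15,-30,0,0,0,0,0.95],[-10,-30,0,0,0,0,0.95],[-3,-30,0,0,0,0,0.95],[0,0,0,0,0,0,0.95],[0,0,0,0,0,0,0.95],[0,0,0,0,0,0,0.95]]}}

```text
time: 41.23
tool_pos: [474.2, -352.1, 254.6]
tool_rot: [0.031, 0.035, 0.999, -0.003]
contact_force: [0.0, 0.0, -1.0]
grip_width: 13.1
```

```bash
echo "s=ctrl.sense();print(R.from_quat(s['tool_rot'],scalar_first=True).as_matrix().round(3).tolist())">>m.py; python3 m.py
```

```text
[ 474.2 -352.1  254.6] [ 0.  0. -1.] [ 0.029  0.023 -0.028] 13.069187539860948 [-0.655  0.306  0.138  1.35   0.031 -0.584]
jaw ang 85.97575901256249
[[-0.996, 0.07, 0.061], [0.07, 0.998, -0.007], [-0.061, -0.003, -0.998]]
```

Call:
{"api": "play_rows", "payload": {"moves": [[-1.4,-9.7,-20,0,3.5,0,0.95],[0,0,-40,0,0,0,0.95],[0,0,-40,0,0,0,0.95],[0,0,-40,0,0,0,0.95],[0,0,-30,0,0,0,0.95],[0,0,-20,0,0,0,0.95],[0,0,0,0,0,0,0.95],[0,0,0,0,0,0,0.95]]}}

```text
time: 41.9
tool_pos: [472.8, -360.5, 64.3]
tool_rot: [-0.001, 0.034, 0.999, -0.003]
contact_force: [0.7, -1.0, -0.4]
grip_width: 12.9
```

Call:
{"api": "play_rows", "payload": {"moves": [[0,0,-10,0,0,0,0.95],[0,0,-7,0,0,0,0.95],[0,0,0,0,0,0,0.95],[0,0,0,0,0,0,0.95],[0,0,0,0,0,0,0.95]]}}

```text
time: 42.32
tool_pos: [472.9, -362.0, 48.1]
tool_rot: [0.0, 0.035, 0.999, -0.004]
contact_force: [-0.1, -1.6, -1.6]
grip_width: 13.3
```

```bash
python3 m.py
```

```text
[ 472.9 -362.    48.1] [-0.1 -1.6 -1.6] [ 0.067 -0.036 -0.011] 13.288311220982154 [-0.65   0.467 -0.161  0.938 -0.006 -0.581]
jaw ang 86.01588818871265
[[-0.998, 0.069, 0.0], [0.069, 0.998, -0.008], [-0.001, -0.008, -1.0]]
```

Call:
{"api": "play_rows", "payload": {"moves": [[0,0,-4,0,0,0,0.95],[0,0,-3,0,0,0,0.95],[0,0,-1,0,0,0,0.95],[0,0,0,0,0,0,0.95],[0,0,0,0,0,0,0.4],[0,0,0,0,0,0,0.2],[0,0,0,0,0,0,0],[0,0,0,0,0,0,0]]}}

```text
time: 42.98
tool_pos: [472.5, -361.7, 39.3]
tool_rot: [-0.0, 0.035, 0.999, -0.004]
contact_force: [0.2, -0.7, -0.9]
grip_width: 42.9
```

Call:
{"api": "play_rows", "payload": {"moves": [[0,0,15,0,0,0,0],[0,0,40,0,0,0,0],[0,0,40,0,0,0,0],[0,0,40,0,0,0,0],[25,25,20,0,0,6,0],[28,28,0,0,0,6,0],[28,28,0,0,0,6,0],[28,28,0,0,0,0,0]]}}

```text
time: 43.65
tool_pos: [582.7, -251.8, 195.1]
tool_rot: [0.001, -0.125, 0.992, -0.004]
contact_force: [0.8, -0.5, -0.1]
grip_width: 42.2
```

Call:
{"api": "play_rows", "payload": {"moves": [[0,0,0,0,0,0,0],[0,0,0,0,0,0,0],[0,0,0,0,0,0,0]]}}

```text
time: 43.9
tool_pos: [581.4, -252.5, 193.9]
tool_rot: [0.0, -0.122, 0.992, -0.004]
contact_force: [-0.9, -0.4, -0.5]
grip_width: 42.6
```

```bash
python3 m.py; python3 - <<'E'
from h import *
snap('wrist','w17');snap('scene','s17');snap('side','d17')
for k,x,y in(('A',(459,-232),1.5),('B',(472,-363),-4),('C',(605,-227),14)):
    for n in('w17','s17','d17'): print(k,n,[(t,)+fit(n,x,y,th=t) for t in(60,75)])
E
```

```text
[ 581.4 -252.5  193.9] [-0.9 -0.4 -0.5] [0.018 0.032 0.005] 42.627259017618 [-0.407  0.437  0.186  1.316 -0.006 -0.652]
jaw ang 104.06081813786963
[[-0.97, -0.243, 0.001], [-0.243, 0.97, -0.007], [0.001, -0.007, -1.0]]
A w17 [(60, array([ 459.7, -234.5]), np.float64(-0.76)), (75, array([ 458.7, -233.8]), np.float64(-0.81))]
A s17 [(60, array([ 427.5, -180.5]), np.float64(-0.13)), (75, array([ 460. , -214.8]), np.float64(-0.1))]
A d17 [(60, array([ 456.9, -228.7]), np.float64(-0.45)), (75, array([ 455. , -229.8]), np.float64(-0.35))]
B w17 [(60, array([ 473. , -362.6]), np.float64(-0.85)), (75, array([ 472.9, -362.7]), np.float64(-0.81))]
B s17 [(60, array([ 471.7, -361.9]), np.float64(-0.61)), (75, array([ 473.1, -361.8]), np.float64(-0.48))]
B d17 [(60, array([ 471.5, -360.1]), np.float64(-0.6)), (75, array([ 468.8, -360.8]), np.float64(-0.35))]
C w17 [(60, array([ 605.2, -228.6]), np.float64(-0.33)), (75, array([ 605.5, -228.1]), np.float64(-0.65))]
C s17 [(60, array([ 608., -229.]), np.float64(-0.31)), (75, array([ 606.4, -227.6]), np.float64(-0.4))]
C d17 [(60, array([ 602.6, -223.9]), np.float64(-0.49)), (75, array([ 597.9, -226. ]), np.float64(-0.46))]
```

Call:
{"api": "play_rows", "payload": {"moves": [[12,12,0,0,0,0,0],[12,12.5,-25,0,0,0,0],[0,0,-35,0,0,0,0],[0,0,-35,0,0,0,0],[0,0,-30,0,0,0,0],[0,0,-17,0,0,0,0],[0,0,-10,0,0,0,0],[0,0,0,0,0,0,0]], "grip_force": 80}}

```text
time: 44.72
tool_pos: [604.3, -228.1, 40.3]
tool_rot: [-0.001, -0.122, 0.993, -0.003]
contact_force: [-0.1, -0.2, 0.9]
grip_width: 42.7
```

Call:
{"api": "play_rows", "payload": {"moves": [[0,0,0,0,0,0,0],[0,0,0,0,0,0,0.95],[0,0,0,0,0,0,0.95],[0,0,0,0,0,0,0.95],[0,0,0,0,0,0,0.95],[0,0,0,0,0,0,0.95],[0,0,0,0,0,0,0.95],[0,0,0,0,0,0,0.95]]}}

```text
time: 45.38
tool_pos: [606.4, -228.6, 43.7]
tool_rot: [0.002, -0.122, 0.993, -0.004]
contact_force: [0.3, -0.5, 5.7]
grip_width: 12.9
```

Call:
{"api": "play_rows", "payload": {"moves": [[0,0,5,0,0,0,0.95],[0,0,10,0,0,0,0.95],[0,0,20,0,0,0,0.95],[0,0,30,0,0,0,0.95],[0,0,35,0,0,0,0.95],[0,0,35,0,0,0,0.95],[0,0,0,0,0,0,0.95],[0,0,0,0,0,0,0.95]]}}

```text
time: 46.05
tool_pos: [606.8, -228.7, 180.5]
tool_rot: [0.003, -0.122, 0.993, -0.005]
contact_force: [0.8, 0.4, -2.0]
grip_width: 12.9
```

```bash
python3 m.py
```

```text
[ 606.8 -228.7  180.5] [ 0.8  0.4 -2. ] [ 0.03   0.02  -0.047] 12.903975022390458 [-0.358  0.463  0.194  1.292 -0.006 -0.602]
jaw ang 104.02076058904419
[[-0.97, -0.242, 0.007], [-0.242, 0.97, -0.009], [-0.004, -0.01, -1.0]]
```

Call:
{"api": "play_rows", "payload": {"moves": [[2,12,5.5,0,0,-1,0.95],[3,15,5.5,0,0,-1,0.95],[4,15,5.5,0,0,-1,0.95],[5,15,5.5,0,0,-1,0.95],[6,15,5.5,0,0,-1,0.95],[6,15,5.5,0,0,-1,0.95],[6,15,5.5,0,0,-1,0.95],[6,15,5.5,0,0,-1,0.95]]}}

```text
time: 46.72
tool_pos: [643.1, -110.4, 220.3]
tool_rot: [-0.001, -0.052, 0.999, -0.004]
contact_force: [0.9, -0.2, -1.7]
grip_width: 12.8
```

Call:
{"api": "play_rows", "payload": {"moves": [[6,15,0,0,0,-1,0.95],[6,15,0,0,0,-1,0.95],[6,15,0,0,0,-1,0.95],[5,15,0,0,0,-1,0.95],[4,15,0,0,0,-1,0.95],[3,15,0,0,0,-1,0.95],[2,15,0,0,0,0,0.95],[0,0,0,0,0,0,0.95]]}}

```text
time: 47.38
tool_pos: [675.3, -3.5, 220.1]
tool_rot: [-0.001, -0.002, 1.0, -0.003]
contact_force: [0.2, 0.2, -1.3]
grip_width: 12.7
```

Call:
{"api": "play_rows", "payload": {"moves": [[0,0,0,0,0,0,0.95],[0,0,0,0,0,0,0.95]]}}

```text
time: 47.55
tool_pos: [675.3, -6.4, 220.9]
tool_rot: [-0.0, -0.0, 1.0, -0.004]
contact_force: [-0.4, -0.2, -1.7]
grip_width: 12.9
```

```bash
python3 m.py
```

```text
[675.3  -6.4 220.9] [-0.4 -0.2 -1.7] [-0.044 -0.048 -0.034] 12.877443978266331 [-0.006  0.51   0.377  1.438 -0.008 -0.007]
jaw ang 90.0542937988164
[[-1.0, -0.001, -0.001], [-0.001, 1.0, -0.008], [0.001, -0.008, -1.0]]
```

Call:
{"api": "play_rows", "payload": {"moves": [[0.5,0,0,0,-3,0,0.95],[0.5,0,-1,0,-3,0,0.95],[0,0,-1,0,-3,0,0.95],[-1,0,-1,0,-3,0,0.95],[-1,0,0,0,-2,0,0.95],[-1,0,0,0,-2,0,0.95],[-0.5,0,0,0,-2,0,0.95],[-0.5,0,0,0,-2,0,0.95]]}}

```text
time: 48.22
tool_pos: [672.0, -7.3, 218.5]
tool_rot: [0.175, 0.001, 0.985, -0.004]
contact_force: [0.6, -0.1, -1.2]
grip_width: 13.1
```

Call:
{"api": "play_rows", "payload": {"moves": [[-1,0,0.5,0,-2,0,0.95],[-1,0,0.5,0,-2,0,0.95],[-1,0,0.5,0,-2,0,0.95],[-1,0,0.5,0,-2,0,0.95],[-1,0,0.5,0,-2,0,0.95],[-2,0,1,0,-3,0,0.95],[-3,0,2,0,-4,0,0.95],[-4,0,2,0,-4,0,0.95]]}}

```text
time: 48.88
tool_pos: [658.3, -7.3, 226.5]
tool_rot: [0.352, 0.002, 0.936, -0.004]
contact_force: [0.8, -0.2, -1.7]
grip_width: 13.1
```

Call:
{"api": "play_rows", "payload": {"moves": [[-6,0,2,0,-5,0,0.95],[-6,0,2,0,-5,0,0.95],[-6,0,2,0,-5,0,0.95],[-6,0,2,0,-4,0,0.95],[0,0,0,0,0,0,0.95],[0,0,0,0,0,0,0.95],[0,0,0,0,0,0,0.95],[0,0,0,0,0,0,0.95]]}}

```text
time: 49.55
tool_pos: [636.5, -6.6, 235.5]
tool_rot: [0.499, 0.002, 0.866, -0.004]
contact_force: [-0.2, 0.4, -0.8]
grip_width: 12.7
```

Call:
{"api": "play_rows", "payload": {"moves": [[0,0,10,0,5,0,0.95],[0,0,10,0,5,0,0.95],[0,0,10,0,5,0,0.95],[0,0,0,0,5,0,0.95],[0,0,0,0,5,0,0.95],[0,0,0,0,5,0,0.95],[0,0,0,0,5,0,0.95],[0,0,0,0,5,0,0.95]]}}

```text
time: 50.22
tool_pos: [637.6, -6.3, 259.6]
tool_rot: [0.196, 0.001, 0.981, -0.004]
contact_force: [1.7, -0.4, -1.8]
grip_width: 12.9
```

Call:
{"api": "play_rows", "payload": {"moves": [[0,-15,0,0,5,0,0.95],[0,-25,0,0,5,0,0.95],[0,-25,0,0,5,0,0.95],[-2,-25,0,0,4,0,0.95],[-4,-25,0,0,0,3,0.95],[-4,-25,0,0,0,3,0.95],[-5,-25,0,0,0,3,0.95],[-5,-25,0,0,0,3,0.95]]}}

```text
time: 50.88
tool_pos: [617.6, -197.8, 257.7]
tool_rot: [0.033, -0.106, 0.994, -0.001]
contact_force: [-0.6, -0.5, -0.8]
grip_width: 12.9
```

Call:
{"api": "play_rows", "payload": {"moves": [[-5,-20,0,0,0,2,0.95],[-4,-11,0,0,0,0,0.95],[0,0,0,0,0,0,0.95],[0,0,0,0,0,0,0.95]]}}

```text
time: 51.22
tool_pos: [608.2, -227.6, 257.3]
tool_rot: [0.033, -0.121, 0.992, 0.0]
contact_force: [0.2, 1.2, -1.4]
grip_width: 12.9
```

```bash
python3 m.py
```

```text
[ 608.2 -227.6  257.3] [ 0.2  1.2 -1.4] [0.046 0.065 0.002] 12.880308003104869 [-0.373  0.407  0.297  1.403  0.032 -0.614]
jaw ang 103.86245247073154
[[-0.969, -0.24, 0.066], [-0.24, 0.971, 0.008], [-0.066, -0.008, -0.998]]
```

Call:
{"api": "play_rows", "payload": {"moves": [[-1.5,-1,-20,-0.5,3.8,0,0.95],[0,0,-40,0,0,0,0.95],[0,0,-40,0,0,0,0.95],[0,0,-40,0,0,0,0.95],[0,0,-30,0,0,0,0.95],[0,0,-20,0,0,0,0.95],[0,0,0,0,0,0,0.95],[0,0,0,0,0,0,0.95]]}}

```text
time: 51.88
tool_pos: [606.4, -226.9, 66.4]
tool_rot: [-0.001, -0.122, 0.992, 0.0]
contact_force: [0.2, 0.1, -1.0]
grip_width: 12.9
```

Call:
{"api": "play_rows", "payload": {"moves": [[0,0,-10,0,0,0,0.95],[0,0,-7,0,0,0,0.95],[0,0,0,0,0,0,0.95],[0,0,0,0,0,0,0.95],[0,0,0,0,0,0,0.95]]}}

```text
time: 52.3
tool_pos: [606.7, -228.4, 50.2]
tool_rot: [-0.0, -0.122, 0.993, -0.0]
contact_force: [-0.8, -0.5, -1.8]
grip_width: 12.5
```

```bash
python3 m.py
```

```text
[ 606.7 -228.4   50.2] [-0.8 -0.5 -1.8] [-0.002  0.01   0.047] 12.471591088099302 [-3.600e-01  5.490e-01 -7.000e-03  1.016e+00 -1.000e-03 -6.040e-01]
jaw ang 103.99938508699006
[[-0.97, -0.242, -0.001], [-0.242, 0.97, -0.001], [0.001, -0.0, -1.0]]
```

Call:
{"api": "play_rows", "payload": {"moves": [[0,0,-4,0,0,0,0.95],[0,0,-2.5,0,0,0,0.95],[0,0,-1,0,0,0,0.95],[0,0,0,0,0,0,0.95],[0,0,0,0,0,0,0.4],[0,0,0,0,0,0,0.2],[0,0,0,0,0,0,0],[0,0,0,0,0,0,0]]}}

```text
time: 52.97
tool_pos: [606.3, -228.3, 41.8]
tool_rot: [-0.001, -0.122, 0.993, -0.0]
contact_force: [0.4, -0.3, 0.1]
grip_width: 42.4
```

Call:
{"api": "play_rows", "payload": {"moves": [[0,0,15,0,0,0,0],[0,0,40,0,0,0,0],[0,0,40,0,0,0,0],[0,0,40,0,0,0,0],[-30,0,30,0,0,-5,0],[-35,-4,20,0,0,-5,0],[-35,-6,0,0,0,-4,0],[-40,-6,0,0,0,0,0]]}}

```text
time: 53.63
tool_pos: [466.8, -244.5, 227.6]
tool_rot: [0.001, 0.002, 1.0, -0.001]
contact_force: [0.0, -1.7, 0.0]
grip_width: 42.8
```

Call:
{"api": "play_rows", "payload": {"moves": [[0,0,0,0,0,0,0],[0,0,0,0,0,0,0],[0,0,0,0,0,0,0]]}}

```text
time: 53.88
tool_pos: [467.3, -244.5, 226.8]
tool_rot: [-0.0, 0.0, 1.0, -0.0]
contact_force: [2.0, -0.3, -0.8]
grip_width: 42.6
```

```bash
python3 m.py; python3 - <<'E'
from h import *
snap('wrist','w18');snap('scene','s18');snap('side','d18')
for k,x,y in(('A',(459,-232),1.5),('B',(472,-363),-4),('C',(605,-227),14)):
    for n in('w18','s18','d18'): print(k,n,[(t,)+fit(n,x,y,th=t) for t in(60,75)])
E
```

```text
[ 467.3 -244.5  226.8] [ 2.  -0.3 -0.8] [ 0.039 -0.047  0.014] 42.59589767789009 [-0.482  0.244 -0.017  1.31  -0.    -0.481]
jaw ang 89.97971492367472
[[-1.0, 0.0, -0.0], [0.0, 1.0, -0.0], [0.0, -0.0, -1.0]]
A w18 [(60, array([ 456.9, -235.7]), np.float64(-0.11)), (75, array([ 458.2, -235.3]), np.float64(-0.74))]
A s18 [(60, array([ 458.6, -234.3]), np.float64(-0.44)), (75, array([ 457.7, -234.6]), np.float64(-0.28))]
A d18 [(60, array([ 454.7, -230.2]), np.float64(-0.55)), (75, array([ 455. , -229.8]), np.float64(-0.35))]
B w18 [(60, array([ 471.7, -361.5]), np.float64(-0.21)), (75, array([ 473.1, -362.2]), np.float64(-0.75))]
B s18 [(60, array([ 473.2, -362.2]), np.float64(-0.62)), (75, array([ 472.2, -361.9]), np.float64(-0.46))]
B d18 [(60, array([ 474. , -359.3]), np.float64(-0.53)), (75, array([ 468.8, -359.6]), np.float64(-0.45))]
C w18 [(60, array([ 624.9, -227.5]), np.float64(-0.34)), (75, array([ 624.1, -227.9]), np.float64(-0.41))]
C s18 [(60, array([ 607.5, -229.4]), np.float64(-0.4)), (75, array([ 607.4, -230.3]), np.float64(-0.56))]
C d18 [(60, array([ 602.9, -227.2]), np.float64(-0.38)), (75, array([ 600.3, -227.6]), np.float64(-0.38))]
```

Call:
{"api": "play_rows", "payload": {"moves": [[25,30,5,0,0,0,0],[25,30,5,0,0,0,0],[25,30,5,0,0,0,0],[25,30,5,0,0,0,0],[26,30,5,0,0,0,0],[26,30,0,0,0,0,0],[26,30,0,0,0,0,0],[26,27,0,0,0,0,0]]}}

```text
time: 54.7
tool_pos: [672.6, -4.3, 250.8]
tool_rot: [-0.001, -0.001, 1.0, 0.0]
contact_force: [0.5, -0.7, 0.7]
grip_width: 42.7
```

Call:
{"api": "play_rows", "payload": {"moves": [[0,0,0,0,0,0,0],[0,0,0,0,0,0,0],[0,0,0,0,0,0,0]]}}

```text
time: 54.95
tool_pos: [671.2, -6.6, 250.3]
tool_rot: [-0.002, -0.001, 1.0, -0.0]
contact_force: [-1.1, -0.2, 1.4]
grip_width: 42.8
```

```bash
python3 m.py; python3 - <<'E'
from h import *
C=snap('wrist','w19');S=snap('side','d19');T=snap('scene','s19')
cu=cv2.INTER_CUBIC
def crop(f,x,y,w,h,W,H): 
    x=int(np.clip(x,0,560-w));y=int(np.clip(y,0,420-h)); return cv2.resize(load(f)[1][y:y+h,x:x+w],(W,H),interpolation=cu)
p=proj(C,[[601.6,-6.8,150]])[0]; print(p)
o=np.zeros((600,800,3),np.uint8)
o[:300,:400]=crop('w18',110,90,240,180,400,300)          # scoops A,B
W,_=load('w18'); q=proj(W,[[585,-232,25]])[0]; print(q)
o[:300,400:600]=crop('w18',q[0]-35,q[1]-52,70,105,200,300) # scoop C
o[:300,600:]=crop('w19',p[0]-28,p[1]-42,56,84,200,300)     # spout
o[300:,:400]=crop('w19',p[0]-120,p[1]-90,240,180,400,300)  # stand
o[300:,400:]=crop('s18',110,160,320,240,400,300)
cv2.imwrite('pics/final.png',o)
E
```

```text
[671.2  -6.6 250.3] [-1.1 -0.2  1.4] [-0.019  0.042 -0.007] 42.84530726631874 [-0.01   0.502  0.437  1.509 -0.    -0.011]
jaw ang 90.08635011310707
[[-1.0, -0.002, -0.003], [-0.002, 1.0, -0.0], [0.003, -0.0, -1.0]]
[277.83619662 114.45588682]
[288.44237518 283.89310041]
```

View pics/final.png

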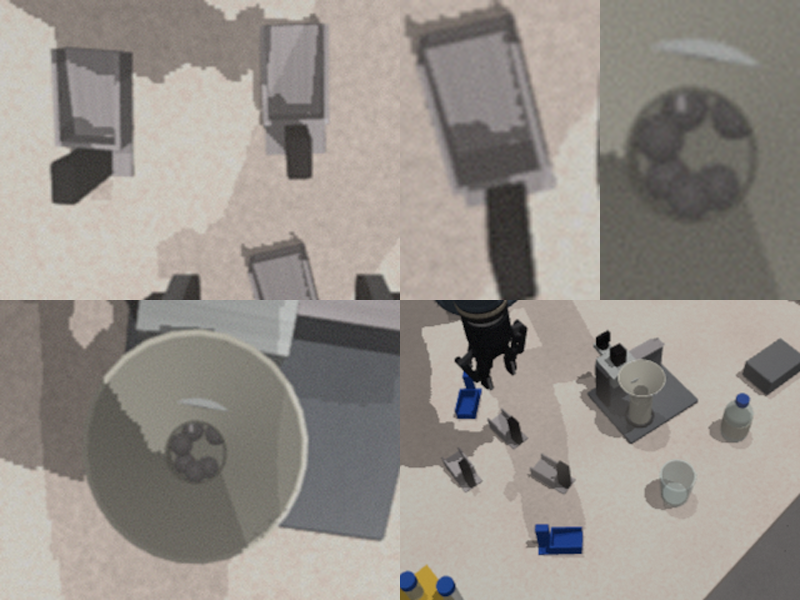

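The last picture shows all three scoops upright and empty. Through the spout, six balls lie in the jar around (690,155). The funnel is home, and the bottle, beaker and box are in place. Handing in.

```bash
python3 -c "
from rig import ctrl
print(ctrl.finish_job())"
```

```text
the job is handed in; nothing more can be done
None
```

The job is done and handed in at about 55 s of robot time. All six grinding balls went through the funnel into the white jar, two from each of the three grey scoops.

- **Jar:** At the first placing it leaned about 7° on the socket ring. I nudged it with shut fingers and a closer look showed it upright and seated.
- **Carriage:** It slid freely along the rail and met the stop at y = 4.0 mm (expected 3.7), pushing back with 7–11 N. I then lowered it onto the rail and released it.
- **Clamp knob:** I turned it clockwise until it met its end. The hand had turned about 90° and the torque rose to 0.9 N m, but I took no close-up of the bar afterwards.
- **Scoops:** After pouring, all three were set back upright where they had stood. Repeated fits gave no sign that any had been knocked aside, though for the third one the late wrist-camera fits were poor.
- **Last checks:** The final picture shows the scoops empty and six balls visible through the spout. No balls are on the bench, and the bottle, beaker and grey box are where they were. The blue look-alikes were not touched, and the robot was clear of everything.

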